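# Pack the heating blocks and their covers in the bail-arm tote

## Robot

A 7-joint arm with a two-finger parallel gripper is mounted at the origin on the work surface. World frame = base frame: x ahead of the robot, y to its left, z up, the work surface at z = 0. Lengths are in m, angles in rad, forces in N, time in s.
With the tool pointing down it reaches from about 0.35 to 0.9 m from the base axis. Payload 19.9 kg.
Tool frame: the origin (TCP) lies midway between the tips of the shut fingers; the grasp point (between the pads) lies 19 mm behind it; z points along the fingers, y is the direction in which the jaws open and shut (so a half turn about z gives the same grasp; the last joint's range is limited). The gripper opens to 94 mm and grips with 3 to 60 N. Pads are 16 mm wide; open, the fingers measure 119 mm over their backs; the gripper's body (75 mm by 177 mm) begins 78 mm behind the grasp point.
Start: joints at [1.169, 0.417, -0.01, 1.614, 0.005, 1.111, -0.053], TCP at [0.221, -0.585, 0.205] pointing down, gripper open.
Joint ranges: [-2.81, 2.81], [-0.39, 2.02], [-1.27, 1.25], [0.06, 2.57], [-1.19, 4.33], [0.19, 2], [-2.82, 2.82]. Speed limits (rad/s): [1.89, 1.89, 2.39, 2.39, 3.01, 3.01, 3.01].

## Interface

Orientations are given as [roll, pitch, yaw] about the fixed x, y, z axes, in that order (R = Rz(yaw) Ry(pitch) Rx(roll)).
In Python, from workcell import bot gives the robot as it stands. The module is installed in compiled form; this text tells all that it offers.
- The arm moves only by the tool step_arm, never from a script. Its argument "series" is a list of rows, each a list of 3 entries, a list of its own where there are three numbers: the shift along the tool's x, y, z in m, then the turn, a rotation vector about the tool's x, y, z in degrees, then the opening, from -1 (shut) to 1 (fully open). A call has 1 to 12 rows; each row is the pose to reach, as a shift and turn from the pose commanded when the call began, along the tool's axes at that moment; what a row does not reach only later rows make up. A row lasts 1/12 s, in which the tool goes at most 41.7 mm and 7.16 degrees, less where a joint would pass 70% of its speed; a pose out of reach is approached as far as the arm can. A call with a gripper value outside its range is refused whole. The fingers move at their own pace and stop on an object; "grip_force" is the grip in N (left out, the last holds). Time passes only in rows, so rows that repeat a pose let the fingers close. It gives the time, the measured TCP pose, the force and the opening at its end, in the units of the state.
- bot.state(): the state, without advancing time (a new reading comes with each control period).
- bot.capture(name): name is "side" or "top" or "wrist"; returns a dict with "img" (384x512x3 uint8, red, green, blue), "camera_matrix" (3x3 intrinsics, pixels), "R" (3x3) and "t" (3): a world point X has camera coordinates R X + t. Camera axes: x right, y down, z forward; pixel columns grow to the right and rows downward; lengths in m; the calibration is good to about 2 mm. A picture is of the moment at which its call begins. There is no depth.
- bot.finish_job(): hands the job in, once; it reports no verdict.
The state is a dict: "clock": time; "q": joint angles; "dq": joint speeds; "joint_efforts": joint torques, N m; "tool_pos": TCP position; "tcp_rot": TCP orientation; "force": force on the tool from outside, world axes, zero at the start; "torque": the same for the moment, N m; "grip_width": opening from 0.0 (shut) to 1.0 (fully open).
Only numpy, scipy, OpenCV 4.12 (cv2) and the standard library are available. Lean on these libraries where they do the work, as an engineer would, in place of code of your own. Each camera call takes 0.05 s, during which the arm holds its last target.

## Task

Swing both bail arms of the tote fully out, then pack it heaviest lowest: stand every heavy aluminium block flat on the tote's floor, wells up, and lay every light black cover flat, fin up, on top of a block, all well inside the walls. With everything packed and the arms still out, swing both bail arms fully in again, ready for the next tote to be stacked, and leave the other things on the bench alone.

Things in the scene. Friction and masses are not known exactly. Their poses are not given: they have to be found in the camera images.
- tote: grey plastic open tote with a steel bail arm at each end, fixed on a thin black mat. Origin: centre of its underside on the bench; x along its short side, y along its long side, z up. Outside 150 (x) by 294 (y) mm; inside 140 by 284 mm; inner floor 8 mm, rim 60 mm, pivot bosses 72 mm above the bench
- bail_a (a joint): angle (rad) of the U-shaped bail at the tote's +y end, hinged on an axis along the tote's x at y +130, z 62 mm (tote frame): 0 = fully in (stop, leaning over the tote), 2.41 = fully out (stop, beyond the end, just below level). Stiff hinge (about 1 N at the bar), stays where left; starts between 0 and 0.5. Its elevation above the outward horizontal is 2.269 minus the angle
- bail_a_grip (a point): middle of the cross-bar of bail_a, 75 mm from its hinge axis; the bar runs along the tote's x. Fully in it is at y +82, z 119 mm, fully out at y +204, z 52 mm (tote frame), over the top between. Round black sleeve, 16 mm thick, 80 mm long; can be pinched from above and turns between the fingers
- bail_b (a joint): angle (rad) of the U-shaped bail at the tote's -y end, hinged on an axis along the tote's x at y -130, z 62 mm (tote frame): 0 = fully in (stop, leaning over the tote), 2.41 = fully out (stop, beyond the end, just below level). Stiff hinge (about 1 N at the bar), stays where left; starts between 0 and 0.5. Its elevation above the outward horizontal is 2.269 minus the angle
- bail_b_grip (a point): middle of the cross-bar of bail_b, 75 mm from its hinge axis; the bar runs along the tote's x. Fully in it is at y -82, z 119 mm, fully out at y -204, z 52 mm (tote frame), over the top between. Round black sleeve, 16 mm thick, 80 mm long; can be pinched from above and turns between the fingers
- block0_mid (a point): centre (half-way up) of a heavy aluminium heating block, 0.4 to 0.65 kg, with eight dark wells in its top: 92 mm (its x) by 46 mm (its y) by 50 mm high, z up. It may be absent from a run (two or three are there). Grip it across its y
- block1_mid (a point): centre (half-way up) of a heavy aluminium heating block, 0.4 to 0.65 kg, with eight dark wells in its top: 92 mm (its x) by 46 mm (its y) by 50 mm high, z up. It may be absent from a run (two or three are there). Grip it across its y
- block2_mid (a point): centre (half-way up) of a heavy aluminium heating block, 0.4 to 0.65 kg, with eight dark wells in its top: 92 mm (its x) by 46 mm (its y) by 50 mm high, z up. It may be absent from a run (two or three are there). Grip it across its y
- cover0_mid (a point): centre (20 mm above its underside) of a light black plastic cover, about 0.09 kg: a flat plate 100 mm (its x) by 60 mm (its y) by 10 mm thick with an upright grey grip fin along the middle of its top, 60 mm long (x), 14 mm thick (y), from 10 to 40 mm above its underside; z up. It may be absent from a run (one or two are there). Grip the fin across its y
- cover1_mid (a point): centre (20 mm above its underside) of a light black plastic cover, about 0.09 kg: a flat plate 100 mm (its x) by 60 mm (its y) by 10 mm thick with an upright grey grip fin along the middle of its top, 60 mm long (x), 14 mm thick (y), from 10 to 40 mm above its underside; z up. It may be absent from a run (one or two are there). Grip the fin across its y
- bottle1: glass bottle with blue cap, 140 mm tall, 70 mm across; origin at its underside; bystander, leave it alone
- bottle2: glass bottle with blue cap, 150 mm tall, 72 mm across; origin at its underside; bystander, leave it alone
- dish: clear closed culture dish, 70 mm across, 16 mm high; origin at its underside; bystander, leave it alone
- timer: white bench timer, 60 by 60 by 18 mm; origin at its underside; bystander, leave it alone
- tipbox: blue box with clear lid, 72 by 102 by 65 mm; origin at its underside; bystander, leave it alone
- spatula: thin steel spatula lying flat, 150 mm long along its x; origin at its underside; bystander, leave it alone

How it is judged:
By the outcome, as a careful person would: the job done as asked, in the order asked, and still so for the second after the job is handed in, with the robot touching nothing.
Of block0, block1, block2 only 2 to 3 are there at a start; the rules pass over those that are not, and their reading is None.
Of cover0, cover1 only 1 to 2 are there at a start; the rules pass over those that are not, and their reading is None.
At some moment in a run one of block0, block1, block2, cover0, cover1 may be knocked a few centimetres aside while the robot is not near it.
Once in a run the grip may slacken for a moment while it holds something.
It also fails if it takes over 210 s, if anything falls off the work surface, if the arm or the gripper's body presses on something with over 40 N, if the wrist force passes 120 N, or if a joint passes its speed limit or range.

## Working session

There is one attempt and no reset: what is moved stays moved. The work goes in short steps, Python scripts to look and compute and a tool call to move; the robot and the scene stay as the last step left them, time stands still between calls to the robot, and variables do not carry over. Pictures are saved under pics/ and viewed, and the job is handed in when it is done.

Besides the shell and the picture viewer there is one more tool, called after ">>>" in YAML: its name, and indented under it one key for each argument. step_arm: Moves the arm, as the interface text tells. Its arguments: {"type":"object","properties":{"series":{"type":"array","items":{"type":"array"}},"grip_force":{"type":"number"}},"required":["series"]}

```bash
mkdir -p pics; python3 - <<'E'
from workcell import bot
import cv2
print(bot.state())
for n in ["top","side","wrist"]:
    c=bot.capture(n)
    cv2.imwrite(f"pics/{n}0.png",cv2.cvtColor(c["img"],cv2.COLOR_RGB2BGR))
    print(n,c["camera_matrix"].tolist(),c["R"].tolist(),c["t"].tolist())
E
```

```text
{'clock': 0.0, 'q': array([ 1.16852986,  0.41796519, -0.01033597,  1.61415686,  0.00467415,
        1.11070917, -0.05301252]), 'dq': array([-0.00075503, -0.00051265, -0.00033712, -0.00127014, -0.00014357,
        0.00022457,  0.00085178]), 'joint_efforts': array([-1.99785260e-03, -8.51244879e+01,  6.37888815e-01, -4.25986111e+01,
       -4.88344452e-02,  1.86803669e-02,  1.23896507e-04]), 'tool_pos': array([ 0.22050144, -0.58441118,  0.20483789]), 'tcp_rot': array([-3.14037947e+00,  5.46167320e-05,  3.60780806e-01]), 'force': array([-0.49113009, -0.25626591, -1.10638734]), 'torque': array([-0.00506662, -0.02803221, -0.00148579]), 'grip_width': 1.0020430200333497}
top [[368.23972024616984, 0.0, 259.53667750760167], [0.0, 368.23972024616984, 190.8445896068906], [0.0, 0.0, 1.0]] [[-0.011131729582776782, -0.9997109213285594, -0.021310991832820616], [-0.9879970508886301, 0.014280114723757833, -0.15381126668370482], [0.1540711265353291, 0.019343011654831075, -0.9878704043892879]] [0.04094029247148941, 0.5742712712822057, 1.0020156784118113]
side [[473.6701060940489, 0.0, 251.90689233650681], [0.0, 473.6701060940489, 189.40631598603437], [0.0, 0.0, 1.0]] [[-0.7012595763184808, -0.712810917306439, 0.011644861114579597], [-0.4799989696858699, 0.46001729401025204, -0.7469839879890254], [0.5271015041926251, -0.5294191962710062, -0.6647400385847341]] [0.4205100727241115, 0.315255279432345, 1.4051202140366807]
wrist [[271.050097827551, 0.0, 254.5616622491762], [0.0, 271.050097827551, 189.0956081652428], [0.0, 0.0, 1.0]] [[0.35186980391023465, -0.9360489006290268, -0.0003110102343878573], [-0.9020577824337115, -0.3391809025144206, 0.2669233457760494], [-0.24995879309788333, -0.09364171613493603, -0.9637177132087779]] [-0.6246701413206133, -0.02678812622916024, 0.3902582939294174]
```

View pics/top0.png

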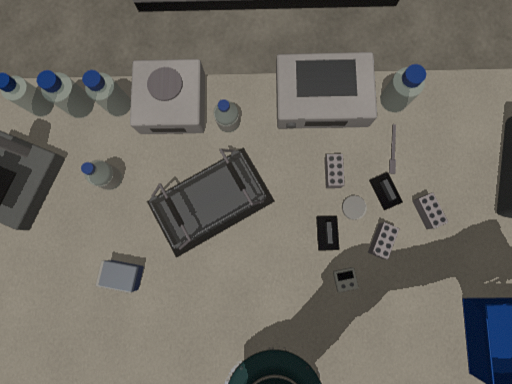

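View pics/side0.png

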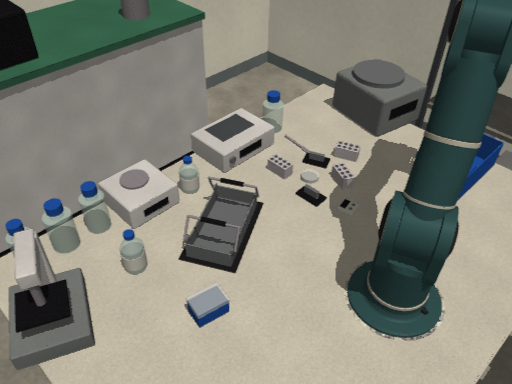

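View pics/wrist0.png

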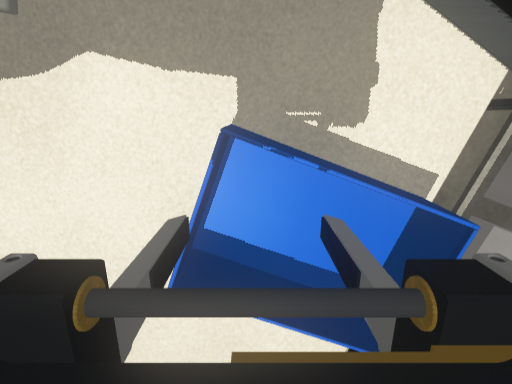

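```bash
cat > h.py <<'E'
import numpy as np, cv2
from workcell import bot
from scipy.spatial.transform import Rotation as Rn
def bp(c,u,v,z):
    d=c["R"].T@np.linalg.inv(c["camera_matrix"])@np.array([u,v,1.]); o=-c["R"].T@c["t"]
    return o+d*(z-o[2])/d[2]
def proj(c,X):
    p=c["R"]@np.asarray(X)+c["t"]; p=c["camera_matrix"]@p; return p[:2]/p[2]
def save(c,name,crop=None,s=1,lines=()):
    im=cv2.cvtColor(c["img"],cv2.COLOR_RGB2BGR).copy()
    x0,y0,x1,y1=crop or (0,0,512,384)
    im=cv2.resize(im[y0:y1,x0:x1],None,fx=s,fy=s,interpolation=cv2.INTER_CUBIC)
    for pts,col in lines:
        pp=[((proj(c,p)-[x0,y0]+.5)*s).round().astype(int).tolist() for p in pts]
        cv2.polylines(im,[np.array(pp)],False,col,1)
    cv2.imwrite("pics/"+name,im)
def move(target,yaw,z=None):
    """print shift in tool axes & turn(deg) from current pose to target TCP pos with tool down, yaw"""
    s=bot.state(); R0=Rn.from_euler('xyz',s["tcp_rot"]); R1=Rn.from_euler('xyz',[np.pi,0,yaw])
    sh=R0.inv().apply(np.array(target)-s["tool_pos"]); rv=(R0.inv()*R1).as_rotvec(degrees=True)
    print("shift",sh.round(4).tolist(),"turn",rv.round(2).tolist())
E
python3 - <<'E'
from h import *
c=bot.capture("top")
save(c,"top_t.png",(140,130,290,270),5)
save(c,"top_o.png",(300,110,460,300),4)
c=bot.capture("side")
save(c,"side_t.png",(170,160,280,280),5)
E
```

```text
(no output)
```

View pics/top_t.png

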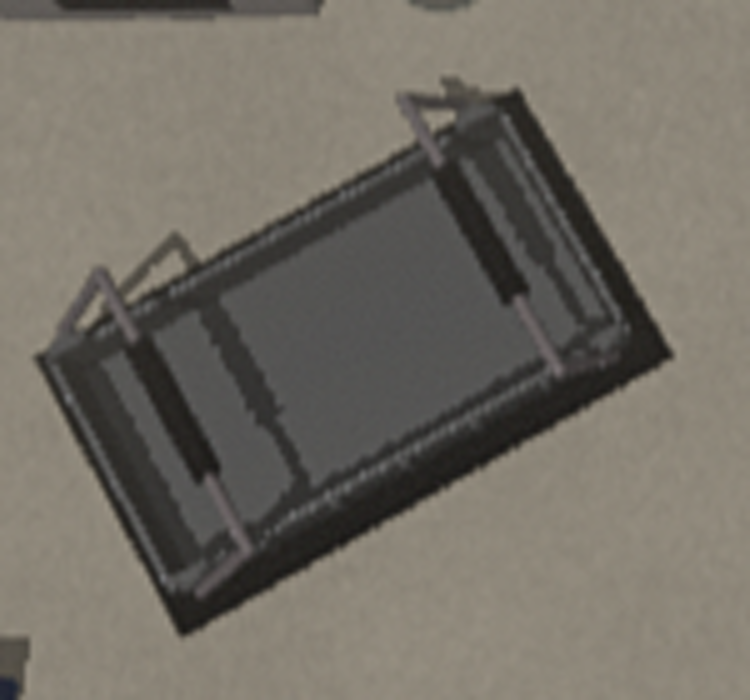

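View pics/top_o.png

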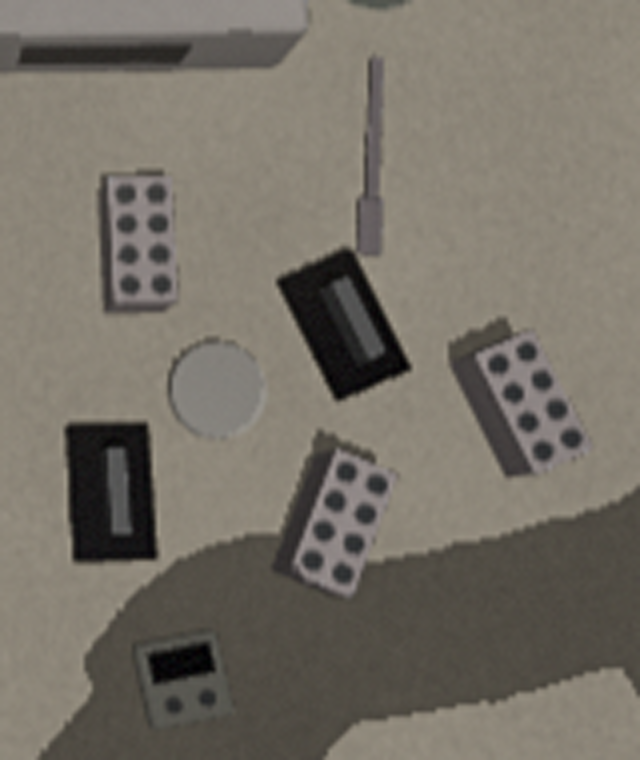

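View pics/side_t.png

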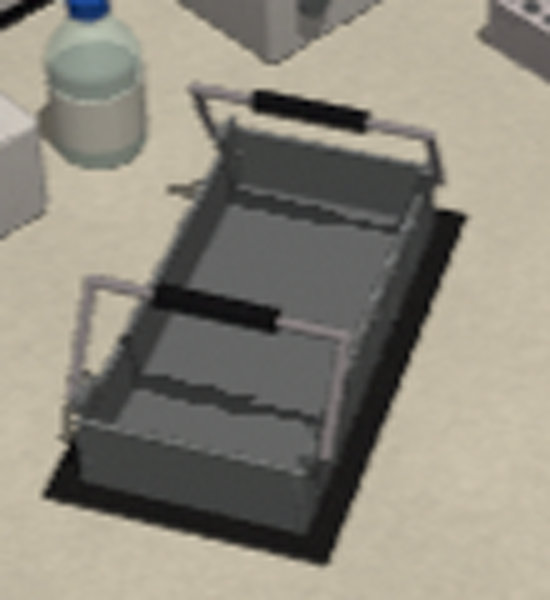

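```bash
python3 - <<'E'
from h import *
c=bot.capture("top"); 
P=[bp(c,140+u/5-.4,130+v/5-.4,.06)[:2] for u,v in [(48,357),(497,112),(628,332),(178,585)]]
P=np.array(P);print(P.round(4).tolist())
print([np.linalg.norm(P[i]-P[(i+1)%4]).round(4) for i in range(4)], P.mean(0))
d=(P[0]-P[1])+(P[3]-P[2]); print("ylong angle",np.degrees(np.arctan2(d[1],d[0])))
# silhouettes of objs, crop 4x at 300,110 : block tops z=.05, covers
f=lambda u,v,z: bp(c,300+u/4-.4,110+v/4-.4,z)[:2]
for n,z,pts in [("bA",.05,[(105,177),(170,173),(178,302),(113,306)]),("bB",.05,[(337,447),(396,474),(351,598),(293,571)]),("bC",.05,[(474,351),(531,331),(588,447),(541,474)]),
  ("cA",.01,[(66,425),(148,422),(157,557),(75,562)]),("cB",.01,[(277,282),(347,249),(411,368),(341,399)]),
  ("cAfin",.04,[(106,447),(127,446),(132,533),(112,536)]),("cBfin",.04,[(331,281),(347,277),(385,353),(369,362)])]:
    p=np.array([f(u,v,z) for u,v in pts]); e=[np.linalg.norm(p[i]-p[(i+1)%4]).round(4) for i in range(4)]
    d=(p[3]-p[0])+(p[2]-p[1]); print(n,p.mean(0).round(4),e,"long ang",np.degrees(np.arctan2(d[1],d[0])).round(1))
E
```

```text
[[0.548, 0.3434], [0.6853, 0.0906], [0.5576, 0.0176], [0.4206, 0.267]]
[np.float64(0.2877), np.float64(0.1471), np.float64(0.2845), np.float64(0.1486)] [0.55287425 0.17966924]
ylong angle 118.64776252426635
bA [ 0.6326 -0.1816] [np.float64(0.0465), np.float64(0.0936), np.float64(0.0458), np.float64(0.0937)] long ang -179.0
bB [ 0.4317 -0.3121] [np.float64(0.0437), np.float64(0.0914), np.float64(0.0426), np.float64(0.0915)] long ang 157.0
bC [ 0.514  -0.4477] [np.float64(0.0428), np.float64(0.0877), np.float64(0.0383), np.float64(0.0946)] long ang -156.9
cA [ 0.4565 -0.1598] [np.float64(0.0593), np.float64(0.0966), np.float64(0.0585), np.float64(0.0981)] long ang -178.5
cB [ 0.5755 -0.3334] [np.float64(0.0577), np.float64(0.0975), np.float64(0.0563), np.float64(0.096)] long ang -155.0
cAfin [ 0.4557 -0.1604] [np.float64(0.0147), np.float64(0.0605), np.float64(0.0141), np.float64(0.0619)] long ang -178.7
cBfin [ 0.5751 -0.3339] [np.float64(0.0118), np.float64(0.0596), np.float64(0.0132), np.float64(0.0629)] long ang -157.8
```

```bash
cat >> h.py <<'E'
TC=np.array([.553,.180]); TA=np.radians(28.6)
def T(x,y,z,tc=None,ta=None):
    tc=TC if tc is None else tc; ta=TA if ta is None else ta
    return np.array([tc[0]+x*np.cos(ta)-y*np.sin(ta), tc[1]+x*np.sin(ta)+y*np.cos(ta), z])
def toT(X,tc=None,ta=None):
    tc=TC if tc is None else tc; ta=TA if ta is None else ta
    d=np.array(X)[:2]-tc; c,s=np.cos(ta),np.sin(ta); return np.array([c*d[0]+s*d[1],-s*d[0]+c*d[1],X[2]])
def tri(obs):
    A=[];b=[]
    for c,u,v in obs:
        P=c["camera_matrix"]@np.c_[c["R"],c["t"]]
        for r,w in((0,u),(1,v)):
            k=P[r]-w*P[2]; A.append(k[:3]); b.append(-k[3])
    return np.linalg.lstsq(np.array(A),np.array(b),rcond=None)[0]
def rect(hx,hy,z,cx=0,cy=0): return [T(cx+a*hx,cy+b*hy,z) for a,b in((-1,-1),(1,-1),(1,1),(-1,1),(-1,-1))]
E
python3 - <<'E'
from h import *
c=bot.capture("top"); s=bot.capture("side")
for a,b in [((480,235),(310,112)),((172,410),(217,307))]:
    X=tri([(c,140+a[0]/5-.4,130+a[1]/5-.4),(s,170+b[0]/5-.4,160+b[1]/5-.4)])
    print(X,toT(X)); t=toT(X); sg=np.sign(t[1]); print("ang",2.269-np.arctan2(t[2]-.062, (sg*t[1]-.130)), np.hypot(t[2]-.062,sg*t[1]-.13))
L=[(rect(.075,.147,.06),(0,255,0)),(rect(.07,.142,.06),(0,255,255)),(rect(.07,.142,.008),(255,255,0)),(rect(.075,.147,.0),(0,0,255))]
save(c,"ot.png",(140,130,290,270),5,L); save(s,"os.png",(170,160,280,280),5,L)
E
```

```text
[0.60144294 0.09514199 0.12722164] [ 0.00191124 -0.09769314  0.12722164]
ang 0.23829126845361204 0.07278458232188646
[0.51101362 0.25704344 0.12180464] [1.67418809e-05 8.77413617e-02 1.21804636e-01]
ang 0.08305428897523104 0.0732283212323878
```

View pics/ot.png

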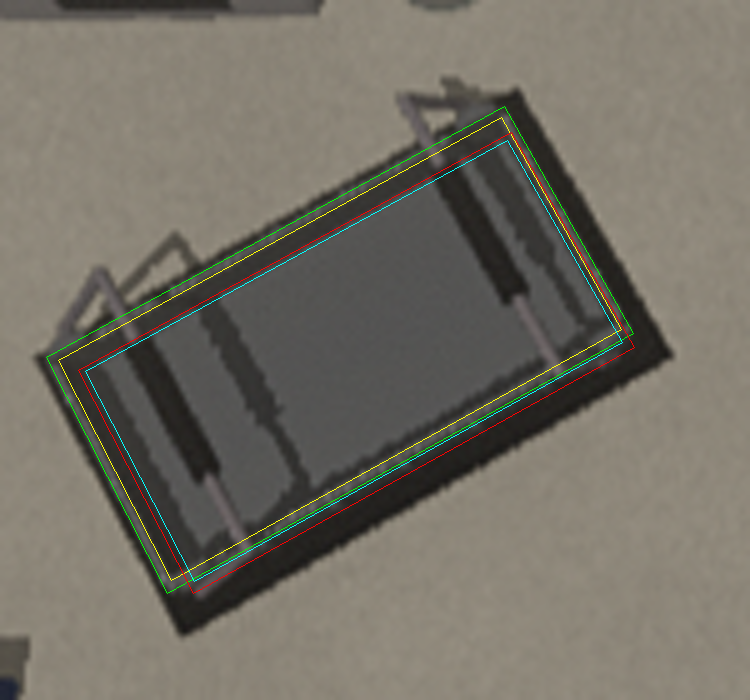

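View pics/os.png

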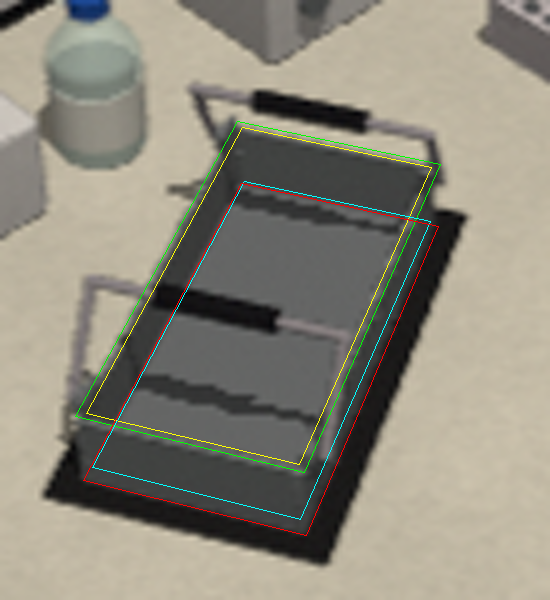

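```bash
python3 - <<'E'
from h import *
c=bot.capture("top"); s=bot.capture("side")
# bottle caps: top (224,105) small near device ; (88,168)
print("bot far",toT(tri([(c,224,105),(s,187,160)])),tri([(c,224,105),(s,187,160)]))
print("bot left",toT(tri([(c,88,168),(s,128,235)])),tri([(c,88,168),(s,128,235)]))
for u,v in [(277,127),(375,127),(290,128)]: print("dev",bp(c,u,v,0).round(3),toT(bp(c,u,v,0)).round(3),toT(bp(c,u,v,.08)).round(3))
for u,v in [(141,290),(108,258)]: print("tipbox",toT(bp(c,u,v,.065)).round(3))
w=bot.capture("wrist"); st=bot.state(); o=-w["R"].T@w["t"]
R0=Rn.from_euler('xyz',st["tcp_rot"]); print("cam in tool",R0.inv().apply(o-st["tool_pos"]), R0.inv().apply(w["R"][2]),R0.inv().apply(w["R"][0]))
# goal above bar R : bar at tote y -.0977
move(list(T(0,-.098,.29)[:3]),TA)
E
```

```text
bot far [ 0.19197278 -0.16566004  0.12466364] [0.80084895 0.12644912 0.12466364]
bot left [0.21122292 0.2310512  0.13773941] [0.6278478  0.48396971 0.13773941]
dev [ 0.778 -0.021  0.   ] [ 0.101 -0.284  0.   ] [ 0.079 -0.269  0.08 ]
dev [ 0.772 -0.317  0.   ] [-0.046 -0.542  0.   ] [-0.057 -0.507  0.08 ]
dev [ 0.774 -0.06   0.   ] [ 0.079 -0.317  0.   ] [ 0.058 -0.299  0.08 ]
tipbox [-0.133  0.272  0.065]
tipbox [-0.012  0.314  0.065]
cam in tool [ 7.75625341e-02  1.89853109e-05 -1.78141937e-01] [-2.66860600e-01  3.61631634e-04  9.63735072e-01] [-1.27606712e-03  9.99998920e-01 -7.28585377e-04]
shift [0.5945, -0.5011, -0.0846] turn [-0.01, 0.0, -7.93]
```

>>> step_arm:
  series:
    - [[0.05,0,-0.085],[0,0,0],1]
    - [[0.1,0,-0.085],[0,0,0],1]
    - [[0.595,-0.501,-0.085],[0,0,-7.9],0.2]
    - [[0.595,-0.501,-0.085],[0,0,-7.9],0.2]
    - [[0.595,-0.501,-0.085],[0,0,-7.9],0.2]
    - [[0.595,-0.501,-0.085],[0,0,-7.9],0.2]
    - [[0.595,-0.501,-0.085],[0,0,-7.9],0.2]
    - [[0.595,-0.501,-0.085],[0,0,-7.9],0.2]
    - [[0.595,-0.501,-0.085],[0,0,-7.9],0.2]
    - [[0.595,-0.501,-0.085],[0,0,-7.9],0.2]
    - [[0.595,-0.501,-0.085],[0,0,-7.9],0.2]
    - [[0.595,-0.501,-0.085],[0,0,-7.9],0.2]

```text
clock: 1.55
tool_pos: [0.4591, -0.1899, 0.2791]
tcp_rot: [3.141, -0.0, 0.498]
force: [1.9, -0.3, -0.5]
grip_width: 0.599
```

```bash
python3 - <<'E'
from h import *
print(bot.state()["q"].round(2))
move(list(T(0,-.098,.29)[:3]),TA)
E
```

```text
[ 0.62  0.13 -0.32  1.82  0.05  1.19 -0.78]
shift [0.2594, -0.182, -0.0109] turn [0.04, -0.01, -0.04]
```

>>> step_arm:
  series:
    - [[0.259,-0.182,-0.011],[0,0,0],0.0]
    - [[0.259,-0.182,-0.011],[0,0,0],0.0]
    - [[0.259,-0.182,-0.011],[0,0,0],0.0]
    - [[0.259,-0.182,-0.011],[0,0,0],0.0]
    - [[0.259,-0.182,-0.011],[0,0,0],0.0]
    - [[0.259,-0.182,-0.011],[0,0,0],0.0]
    - [[0.259,-0.182,-0.011],[0,0,0],0.0]
    - [[0.259,-0.182,-0.011],[0,0,0],0.0]
    - [[0.259,-0.182,-0.011],[0,0,0],0.0]
    - [[0.259,-0.182,-0.011],[0,0,0],0.0]
    - [[0.259,-0.182,-0.011],[0,0,0],0.0]
    - [[0.259,-0.182,-0.011],[0,0,0],0.0]

```text
clock: 2.55
tool_pos: [0.5989, 0.0905, 0.2898]
tcp_rot: [3.141, 0.0, 0.497]
force: [-0.2, -0.1, 0.3]
grip_width: 0.502
```

```bash
python3 - <<'E'
from h import *
print(bot.state()["q"].round(2))
move(list(T(0,-.098,.29)[:3]),TA)
c=bot.capture("wrist"); L=[(rect(.075,.147,.06),(0,255,0)),(rect(.07,.142,.008),(255,255,0)),([T(-.04,-.098,.127),T(.04,-.098,.127)],(0,0,255))]
save(c,"w1.png",None,1.5,L)
E
```

```text
[ 0.18  0.36 -0.5   1.55  0.18  1.28 -1.42]
shift [0.0025, -0.0025, -0.0002] turn [0.03, 0.01, -0.12]
```

View pics/w1.png

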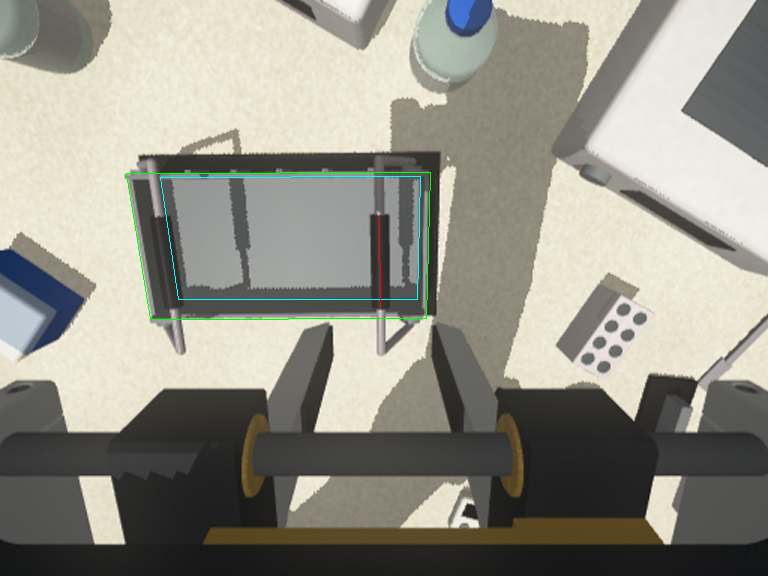

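>>> step_arm:
  series:
    - [[0.0025,-0.0025,0.04],[0,0,0],0.0]
    - [[0.0025,-0.0025,0.08],[0,0,0],0.0]
    - [[0.0025,-0.0025,0.12],[0,0,0],0.0]
    - [[0.0025,-0.0025,0.15],[0,0,0],0.0]
    - [[0.0025,-0.0025,0.17],[0,0,0],0.0]
    - [[0.0025,-0.0025,0.182],[0,0,0],0.0]
    - [[0.0025,-0.0025,0.182],[0,0,0],0.0]
    - [[0.0025,-0.0025,0.182],[0,0,0],-1]
    - [[0.0025,-0.0025,0.182],[0,0,0],-1]
    - [[0.0025,-0.0025,0.182],[0,0,0],-1]
    - [[0.0025,-0.0025,0.182],[0,0,0],-1]
    - [[0.0025,-0.0025,0.182],[0,0,0],-1]
  grip_force: 15

```text
clock: 3.6
tool_pos: [0.6004, 0.0952, 0.1085]
tcp_rot: [3.141, -0.001, 0.499]
force: [1.1, -0.9, -1.1]
grip_width: 0.183
```

```bash
python3 - <<'E'
from h import *
st=bot.state(); print(toT(st["tool_pos"]),st["force"],st["grip_width"])
c=bot.capture("wrist"); save(c,"w2.png",None,1.5)
# arc for bar b, grasp point = tcp + 19mm up.
R0=Rn.from_euler('xyz',st["tcp_rot"])
th0=2.269-np.arctan2(st["tool_pos"][2]+.019-.062,-toT(st["tool_pos"])[1]-.13); print("th0",th0)
for th in np.linspace(th0,2.45,13)[1:]:
    e=2.269-th; X=T(0,-(.130+.075*np.cos(e)),.062+.075*np.sin(e)-.019)
    print(th.round(2),R0.inv().apply(X-st["tool_pos"]).round(4).tolist())
E
```

```text
[ 0.00104522 -0.09709882  0.10850842] [ 1.05041876 -0.9373943  -1.06984711] 0.18292262564652226
th0 0.23276278656347937
0.42 [-0.001, 0.0121, -0.0066]
0.6 [-0.001, 0.0257, -0.0091]
0.79 [-0.001, 0.0396, -0.0092]
0.97 [-0.001, 0.0532, -0.0067]
1.16 [-0.001, 0.0661, -0.0017]
1.34 [-0.001, 0.0779, 0.0055]
1.53 [-0.001, 0.0881, 0.0148]
1.71 [-0.001, 0.0965, 0.0258]
1.9 [-0.001, 0.1027, 0.0382]
2.08 [-0.001, 0.1065, 0.0515]
2.27 [-0.0011, 0.1079, 0.0653]
2.45 [-0.0011, 0.1066, 0.0791]
```

View pics/w2.png

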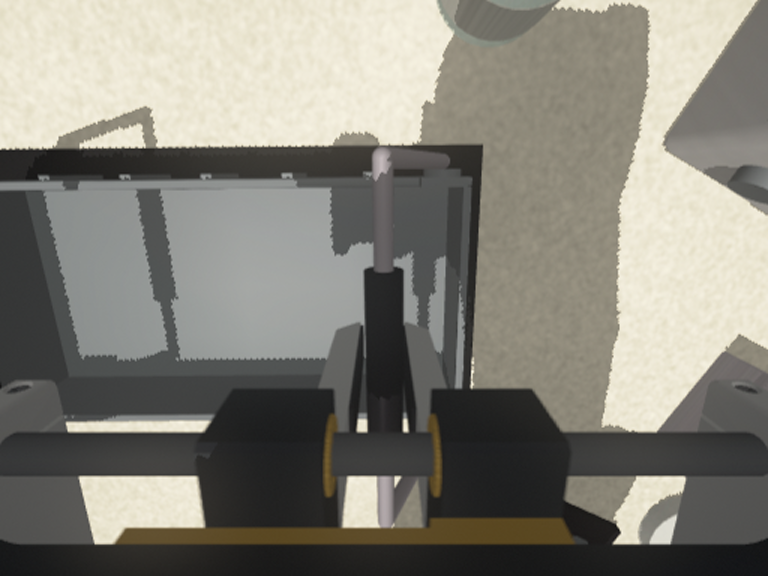

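>>> step_arm:
  series:
    - [[-0.001,0.006,-0.004],[0,0,0],-1]
    - [[-0.001,0.012,-0.0066],[0,0,0],-1]
    - [[-0.001,0.0257,-0.0091],[0,0,0],-1]
    - [[-0.001,0.0396,-0.0092],[0,0,0],-1]
    - [[-0.001,0.0532,-0.0067],[0,0,0],-1]
    - [[-0.001,0.0661,-0.0017],[0,0,0],-1]
    - [[-0.001,0.0779,0.0055],[0,0,0],-1]
    - [[-0.001,0.0881,0.0148],[0,0,0],-1]
    - [[-0.001,0.0965,0.0258],[0,0,0],-1]
    - [[-0.001,0.1027,0.0382],[0,0,0],-1]
    - [[-0.001,0.1065,0.0515],[0,0,0],-1]
    - [[-0.001,0.1079,0.0653],[0,0,0],-1]
  grip_force: 25

```text
clock: 4.65
tool_pos: [0.6506, -0.0002, 0.0407]
tcp_rot: [-3.141, 0.0, 0.498]
force: [-4.5, 6.6, 5.6]
grip_width: 0.161
```

>>> step_arm:
  series:
    - [[0,-0.0005,0.006],[0,0,0],-1]
    - [[0,-0.0015,0.012],[0,0,0],-1]
    - [[0,-0.0015,0.0145],[0,0,0],-1]
    - [[0,-0.0015,0.0145],[0,0,0],-1]
    - [[0,-0.0015,0.0145],[0,0,0],-1]
    - [[0,-0.0015,0.0145],[0,0,0],-1]

```text
clock: 5.15
tool_pos: [0.651, 0.0009, 0.0289]
tcp_rot: [3.139, -0.002, 0.499]
force: [-0.9, -2.8, 14.2]
grip_width: 0.161
```

```bash
python3 - <<'E'
from h import *
st=bot.state(); t=toT(st["tool_pos"]);print(t,st["force"],st["grip_width"])
print("th",2.269-np.arctan2(t[2]+.019-.062,-t[1]-.13))
c=bot.capture("wrist"); save(c,"w3.png",None,1.5)
E
```

```text
[ 0.00033027 -0.20417609  0.02894418] [-0.89187235 -2.84231012 14.1616162 ] 0.16058760589238336
th 2.4562721373561063
```

View pics/w3.png

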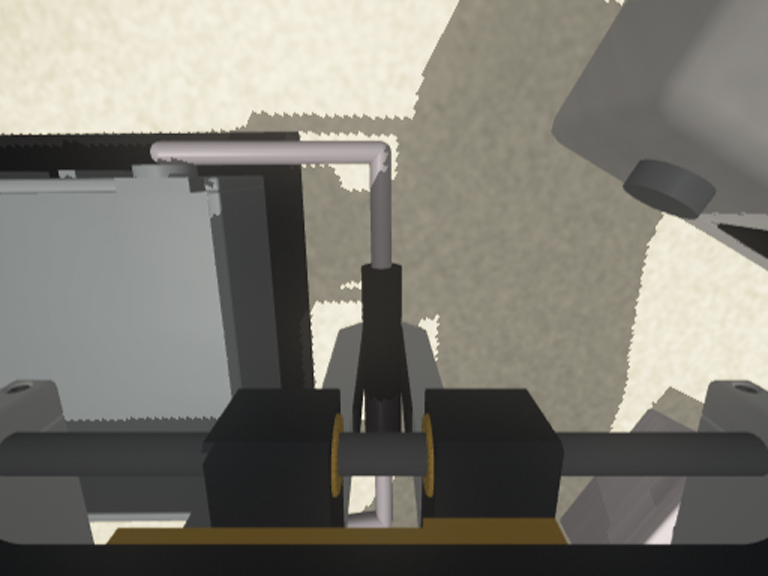

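>>> step_arm:
  series:
    - [[0,0,0],[0,0,0],-0.3]
    - [[0,0,0],[0,0,0],-0.3]
    - [[0,0,0],[0,0,0],-0.3]
    - [[0,0,-0.04],[0,0,0],-0.2]
    - [[0,0,-0.08],[0,0,0],-0.2]
    - [[0,0,-0.12],[0,0,0],-0.1]
    - [[0,0,-0.16],[0,0,0],0]
    - [[0,-0.04,-0.19],[0,0,0],0]
    - [[0,-0.08,-0.19],[0,0,0],0]
    - [[0,-0.12,-0.19],[0,0,0],0]
    - [[0,-0.16,-0.19],[0,0,0],0]
    - [[0,-0.2,-0.19],[0,0,0],0]

```text
clock: 6.2
tool_pos: [0.5531, 0.1781, 0.2179]
tcp_rot: [3.141, 0.0, 0.498]
force: [-0.3, -0.4, -0.1]
grip_width: 0.497
```

>>> step_arm:
  series:
    - [[0,-0.04,-0.02],[0,0,0],0]
    - [[0,-0.08,-0.04],[0,0,0],0]
    - [[0,-0.092,-0.04],[0,0,0],0]
    - [[0,-0.092,-0.04],[0,0,0],0]
    - [[0,-0.092,-0.04],[0,0,0],0]
    - [[0,-0.092,-0.04],[0,0,0],0]

```text
clock: 6.7
tool_pos: [0.5107, 0.2566, 0.2573]
tcp_rot: [3.141, 0.001, 0.498]
force: [0.1, 0.1, -0.6]
grip_width: 0.502
```

```bash
python3 - <<'E'
from h import *
st=bot.state(); t=toT(st["tool_pos"]);print(t,st["force"],st["grip_width"],st["q"])
move(list(T(0,.088,.103)),TA)
c=bot.capture("wrist"); L=[(rect(.075,.147,.06),(0,255,0)),(rect(.07,.142,.008),(255,255,0)),([T(-.04,.088,.122),T(.04,.088,.122)],(0,0,255))]
save(c,"w4.png",None,1.5,L)
E
```

```text
[-0.00045636  0.08745451  0.25727556] [ 0.07811202  0.06683771 -0.60569385] 0.501918540416718 [-0.05231738  0.32743305 -0.58429389  1.67230912  0.191709    1.20055015
 -1.75510012]
shift [0.0006, -0.0006, 0.1543] turn [0.02, 0.06, -0.08]
```

View pics/w4.png

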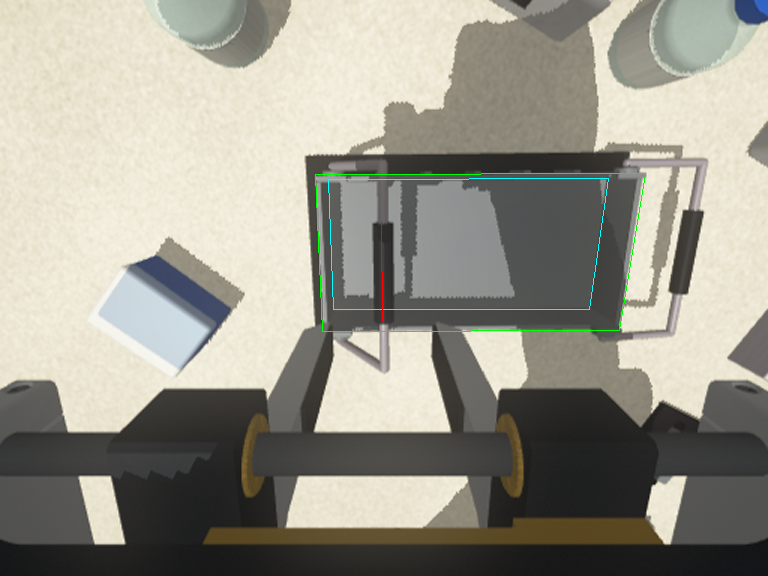

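>>> step_arm:
  series:
    - [[0.0005,-0.0005,0.04],[0,0,0],0.0]
    - [[0.0005,-0.0005,0.08],[0,0,0],0.0]
    - [[0.0005,-0.0005,0.12],[0,0,0],0.0]
    - [[0.0005,-0.0005,0.145],[0,0,0],0.0]
    - [[0.0005,-0.0005,0.154],[0,0,0],0.0]
    - [[0.0005,-0.0005,0.154],[0,0,0],0.0]
    - [[0.0005,-0.0005,0.154],[0,0,0],-1]
    - [[0.0005,-0.0005,0.154],[0,0,0],-1]
    - [[0.0005,-0.0005,0.154],[0,0,0],-1]
    - [[0.0005,-0.0005,0.154],[0,0,0],-1]
    - [[0.0005,-0.0005,0.154],[0,0,0],-1]
    - [[0.0005,-0.0005,0.154],[0,0,0],-1]
  grip_force: 25

```text
clock: 7.75
tool_pos: [0.5115, 0.258, 0.1048]
tcp_rot: [3.141, -0.001, 0.498]
force: [0.7, -4.2, 8.9]
grip_width: 0.16
```

```bash
python3 - <<'E'
from h import *
st=bot.state(); print(toT(st["tool_pos"]),st["force"],st["grip_width"])
R0=Rn.from_euler('xyz',st["tcp_rot"])
th0=2.269-np.arctan2(st["tool_pos"][2]+.019-.062,toT(st["tool_pos"])[1]-.13); print("th0",th0)
for th in np.linspace(th0,2.47,14)[1:]:
    e=2.269-th; X=T(0,(.130+.075*np.cos(e)),.062+.075*np.sin(e)-.019)
    print(th.round(2),R0.inv().apply(X-st["tool_pos"]).round(4).tolist())
E
```

```text
[0.00086994 0.08838123 0.10477642] [ 0.67553508 -4.16786996  8.93418662] 0.15968431507485775
th0 0.10534766193061218
0.29 [-0.0009, -0.0117, -0.007]
0.47 [-0.0009, -0.0246, -0.0113]
0.65 [-0.0009, -0.0381, -0.0132]
0.83 [-0.0009, -0.0517, -0.0126]
1.01 [-0.0009, -0.065, -0.0095]
1.2 [-0.0009, -0.0775, -0.0042]
1.38 [-0.001, -0.0888, 0.0034]
1.56 [-0.001, -0.0986, 0.0129]
1.74 [-0.001, -0.1065, 0.024]
1.92 [-0.001, -0.1122, 0.0363]
2.11 [-0.0011, -0.1157, 0.0495]
2.29 [-0.0011, -0.1167, 0.0631]
2.47 [-0.0011, -0.1152, 0.0767]
```

>>> step_arm:
  series:
    - [[-0.001,-0.006,-0.004],[0,0,0],-1]
    - [[-0.001,-0.0117,-0.006],[0,0,0],-1]
    - [[-0.001,-0.0246,-0.0105],[0,0,0],-1]
    - [[-0.001,-0.0381,-0.0125],[0,0,0],-1]
    - [[-0.001,-0.0517,-0.012],[0,0,0],-1]
    - [[-0.001,-0.065,-0.0095],[0,0,0],-1]
    - [[-0.001,-0.0775,-0.0042],[0,0,0],-1]
    - [[-0.001,-0.0888,0.0034],[0,0,0],-1]
    - [[-0.001,-0.0986,0.0129],[0,0,0],-1]
    - [[-0.001,-0.1065,0.024],[0,0,0],-1]
    - [[-0.001,-0.1122,0.0363],[0,0,0],-1]
    - [[-0.001,-0.1157,0.0495],[0,0,0],-1]

```text
clock: 8.75
tool_pos: [0.4543, 0.3599, 0.0533]
tcp_rot: [-3.142, -0.0, 0.499]
force: [5.0, -2.5, 0.5]
grip_width: 0.172
```

>>> step_arm:
  series:
    - [[0,-0.001,0.012],[0,0,0],-1]
    - [[0,0,0.022],[0,0,0],-1]
    - [[0,0.0005,0.027],[0,0,0],-1]
    - [[0,0.0005,0.0275],[0,0,0],-1]
    - [[0,0.0005,0.0275],[0,0,0],-1]
    - [[0,0.0005,0.0275],[0,0,0],-1]

```text
clock: 9.25
tool_pos: [0.4559, 0.3599, 0.0273]
tcp_rot: [-3.141, -0.003, 0.498]
force: [5.3, 0.7, 16.5]
grip_width: 0.16
```

```bash
python3 - <<'E'
from h import *
st=bot.state(); t=toT(st["tool_pos"]);print(t,st["force"],st["grip_width"])
print("th",2.269-np.arctan2(t[2]+.019-.062,t[1]-.13))
E
```

```text
[0.000909   0.20444001 0.02729194] [ 5.27146635  0.67626322 16.46475914] 0.16041527335806266
th 2.4769653956964763
```

>>> step_arm:
  series:
    - [[0,0,0],[0,0,0],-0.3]
    - [[0,0,0],[0,0,0],-0.3]
    - [[0,0,0],[0,0,0],-0.2]
    - [[0,0,-0.04],[0,0,0],-0.2]
    - [[0,0,-0.08],[0,0,0],0]
    - [[0,0,-0.12],[0,0,0],0.5]
    - [[0,0,-0.16],[0,0,0],1]
    - [[0,0,-0.2],[0,0,0],1]
    - [[0,0.04,-0.24],[0,0,0],1]
    - [[0,0.08,-0.24],[0,0,0],1]
    - [[0,0.08,-0.24],[0,0,0],1]
    - [[0,0.08,-0.24],[0,0,0],1]

```text
clock: 10.25
tool_pos: [0.495, 0.2853, 0.267]
tcp_rot: [3.14, -0.0, 0.493]
force: [-0.4, -0.0, 0.0]
grip_width: 0.933
```

```bash
python3 - <<'E'
from h import *
move([.62,-.182,.27],np.radians(1))
c=bot.capture("top"); save(c,"top2.png",None,1.5)
E
```

```text
shift [-0.1112, 0.4707, -0.0025] turn [0.07, -0.03, 27.27]
```

View pics/top2.png

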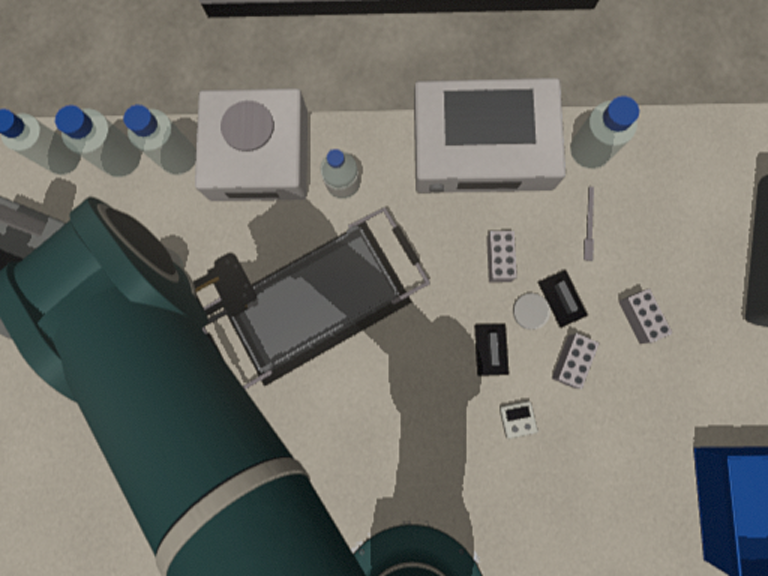

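>>> step_arm:
  series:
    - [[-0.111,0.471,-0.003],[0,0,27.3],1]
    - [[-0.111,0.471,-0.003],[0,0,27.3],1]
    - [[-0.111,0.471,-0.003],[0,0,27.3],1]
    - [[-0.111,0.471,-0.003],[0,0,27.3],1]
    - [[-0.111,0.471,-0.003],[0,0,27.3],1]
    - [[-0.111,0.471,-0.003],[0,0,27.3],1]
    - [[-0.111,0.471,-0.003],[0,0,27.3],1]
    - [[-0.111,0.471,-0.003],[0,0,27.3],1]
    - [[-0.111,0.471,-0.003],[0,0,27.3],1]
    - [[-0.111,0.471,-0.003],[0,0,27.3],1]
    - [[-0.111,0.471,-0.003],[0,0,27.3],1]
    - [[-0.111,0.471,-0.003],[0,0,27.3],1]

```text
clock: 11.3
tool_pos: [0.6208, -0.1814, 0.2683]
tcp_rot: [3.141, 0.002, 0.02]
force: [0.5, 0.6, 0.9]
grip_width: 0.999
```

>>> step_arm:
  series:
    - [[0,0,0],[0,0,0],1]

```text
clock: 11.38
tool_pos: [0.6207, -0.1832, 0.2677]
tcp_rot: [3.141, 0.003, 0.017]
force: [0.4, -0.8, -0.3]
grip_width: 0.998
```

```bash
cat >>h.py <<'E'
def box(cx,cy,hx,hy,z,yaw):
    c,s=np.cos(yaw),np.sin(yaw)
    return [np.array([cx+a*hx*c-b*hy*s,cy+a*hx*s+b*hy*c,z]) for a,b in((-1,-1),(1,-1),(1,1),(-1,1),(-1,-1))]
E
python3 - <<'E'
from h import *
st=bot.state();print(st["tool_pos"],st["tcp_rot"],st["q"].round(2)); move([.633,-.182,.03],np.radians(1))
c=bot.capture("wrist"); save(c,"w5.png",None,1.5,[(box(.6326,-.1816,.046,.023,.05,np.radians(1)),(0,0,255))])
E
```

```text
[ 0.62069146 -0.18320657  0.26770975] [3.14093876e+00 2.67807637e-03 1.66172936e-02] [ 0.43  0.43 -0.27  1.47  0.12  1.26 -1.41]
shift [0.013, -0.0012, 0.2377] turn [0.04, 0.15, -0.05]
```

View pics/w5.png

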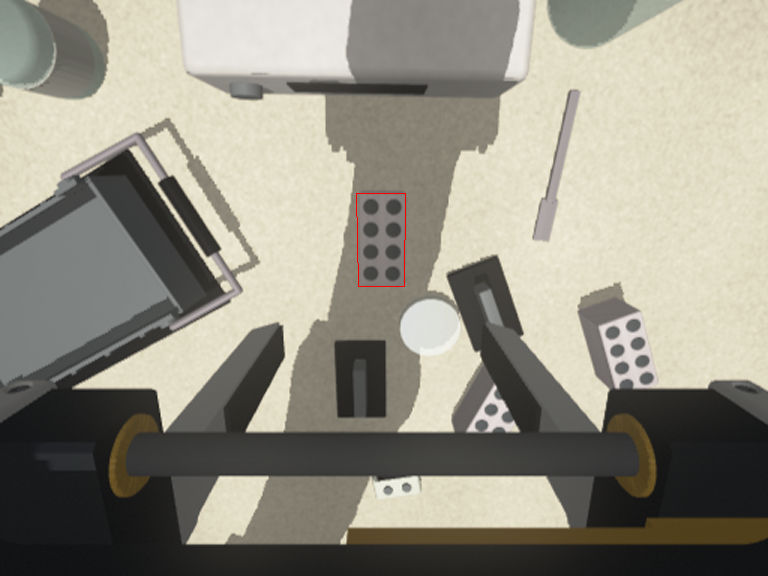

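>>> step_arm:
  series:
    - [[0.013,-0.001,0.04],[0,0.15,0],1]
    - [[0.013,-0.001,0.08],[0,0.15,0],1]
    - [[0.013,-0.001,0.12],[0,0.15,0],1]
    - [[0.013,-0.001,0.16],[0,0.15,0],1]
    - [[0.013,-0.001,0.2],[0,0.15,0],1]
    - [[0.013,-0.001,0.235],[0,0.15,0],1]
    - [[0.013,-0.001,0.255],[0,0.15,0],1]
    - [[0.013,-0.001,0.255],[0,0.15,0],-1]
    - [[0.013,-0.001,0.255],[0,0.15,0],-1]
    - [[0.013,-0.001,0.255],[0,0.15,0],-1]
    - [[0.013,-0.001,0.255],[0,0.15,0],-1]
    - [[0.013,-0.001,0.255],[0,0.15,0],-1]
  grip_force: 50

```text
clock: 12.43
tool_pos: [0.6347, -0.1767, 0.0166]
tcp_rot: [3.141, -0.005, 0.022]
force: [-0.8, -0.1, 0.7]
grip_width: 0.68
```

>>> step_arm:
  series:
    - [[0,0,0],[0,0,0],-1]
    - [[0,0,0],[0,0,0],-1]
    - [[0,0,-0.03],[0,0,0],-1]
    - [[0,0,-0.06],[0,0,0],-1]
    - [[0,0,-0.09],[0,0,0],-1]
    - [[0,0,-0.12],[0,0,0],-1]
    - [[0,0,-0.12],[0,0,0],-1]

```text
clock: 13.02
tool_pos: [0.6359, -0.1772, 0.1412]
tcp_rot: [3.14, -0.01, 0.022]
force: [1.3, 0.7, -3.9]
grip_width: 0.484
```

```bash
python3 - <<'E'
from h import *
st=bot.state();print(st["tool_pos"],st["tcp_rot"],st["force"],st["grip_width"]*94)
move(T(0,-.09,.133),TA)
c=bot.capture("wrist"); save(c,"w6.png")
E
```

```text
[ 0.63587955 -0.17720578  0.14115914] [ 3.13956078 -0.0099685   0.02205424] [ 1.26113196  0.68202804 -3.8693305 ] 45.530604461559776
shift [-0.0337, -0.279, 0.0073] turn [0.25, -0.53, -27.34]
```

View pics/w6.png

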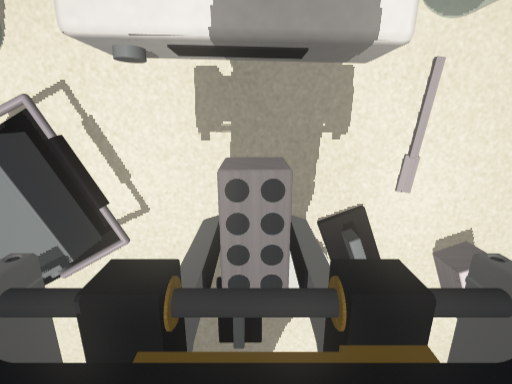

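>>> step_arm:
  series:
    - [[-0.034,-0.279,0.0],[0,-0.5,-27.3],-1]
    - [[-0.034,-0.279,0.0],[0,-0.5,-27.3],-1]
    - [[-0.034,-0.279,0.0],[0,-0.5,-27.3],-1]
    - [[-0.034,-0.279,0.0],[0,-0.5,-27.3],-1]
    - [[-0.034,-0.279,0.0],[0,-0.5,-27.3],-1]
    - [[-0.034,-0.279,0.0],[0,-0.5,-27.3],-1]
    - [[-0.034,-0.279,0.0],[0,-0.5,-27.3],-1]
    - [[-0.034,-0.279,0.0],[0,-0.5,-27.3],-1]
    - [[-0.034,-0.279,0.0],[0,-0.5,-27.3],-1]
    - [[-0.034,-0.279,0.0],[0,-0.5,-27.3],-1]
    - [[-0.034,-0.279,0.0],[0,-0.5,-27.3],-1]
    - [[-0.034,-0.279,0.0],[0,-0.5,-27.3],-1]

```text
clock: 14.07
tool_pos: [0.5932, 0.1001, 0.1343]
tcp_rot: [-3.141, 0.007, 0.497]
force: [0.2, -0.9, -4.6]
grip_width: 0.482
```

```bash
python3 - <<'E'
from h import *
st=bot.state();print(toT(st["tool_pos"]),st["tcp_rot"],st["force"],st["grip_width"]*94)
move(T(0,-.09,.023),TA)
c=bot.capture("wrist"); save(c,"w7.png")
st=bot.state();print(toT(st["tool_pos"]),st["tcp_rot"],st["q"])
E
```

```text
[-0.0029508  -0.08935864  0.13432409] [-3.14070329  0.00690485  0.49695528] [ 0.20788212 -0.86754055 -4.56060935] 45.313781064569454
shift [0.0037, 0.0007, 0.1113] turn [-0.05, 0.4, -0.13]
[-0.00282553 -0.0892333   0.13444584] [-3.14070745  0.00668522  0.49705819] [ 0.10994997  0.48946723 -0.4334616   1.72225939  0.23928822  0.98922008
 -1.48616236]
```

View pics/w7.png

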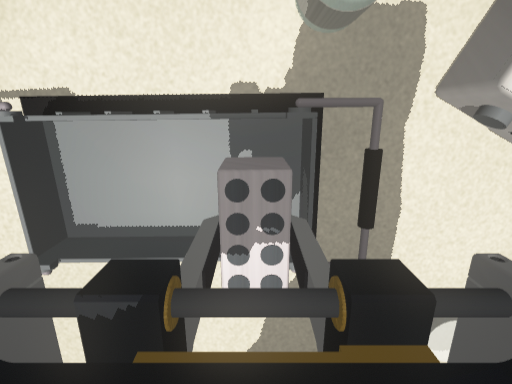

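>>> step_arm:
  series:
    - [[0.0035,0.0005,0.03],[0,0.4,0],-1]
    - [[0.0035,0.0005,0.06],[0,0.4,0],-1]
    - [[0.0035,0.0005,0.08],[0,0.4,0],-1]
    - [[0.0035,0.0005,0.095],[0,0.4,0],-1]
    - [[0.0035,0.0005,0.103],[0,0.4,0],-1]
    - [[0.0035,0.0005,0.107],[0,0.4,0],-1]
    - [[0.0035,0.0005,0.107],[0,0.4,0],-1]

```text
clock: 14.7
tool_pos: [0.5989, 0.1039, 0.0314]
tcp_rot: [3.141, -0.007, 0.499]
force: [-6.7, 3.8, 40.5]
grip_width: 0.482
```

>>> step_arm:
  series:
    - [[0,0,0.001],[0,0,0],-1]
    - [[0,0,0.002],[0,0,0],-1]
    - [[0,0,0.003],[0,0,0],-1]
    - [[0,0,0.003],[0,0,0],-1]

```text
clock: 15.03
tool_pos: [0.5997, 0.1043, 0.0303]
tcp_rot: [3.14, -0.009, 0.499]
force: [-15.7, 3.4, 69.0]
grip_width: 0.485
```

>>> step_arm:
  series:
    - [[0,0,-0.004],[0,0,0],-1]
    - [[0,0,-0.004],[0,0,0],-1]

```text
clock: 15.2
tool_pos: [0.597, 0.1022, 0.0304]
tcp_rot: [3.142, -0.003, 0.498]
force: [-9.9, 0.5, 35.0]
grip_width: 0.485
```

```bash
python3 - <<'E'
from h import *
st=bot.state();print(toT(st["tool_pos"]),st["tcp_rot"],st["force"],st["grip_width"]*94)
c=bot.capture("wrist"); save(c,"w8.png",None,1.5)
c=bot.capture("side"); save(c,"s8.png",(150,130,300,290),4)
E
```

```text
[ 0.00139382 -0.089384    0.03037292] [ 3.14158451 -0.00319833  0.49781034] [-9.88418592  0.51619492 34.96566896] 45.60069749885221
```

View pics/w8.png

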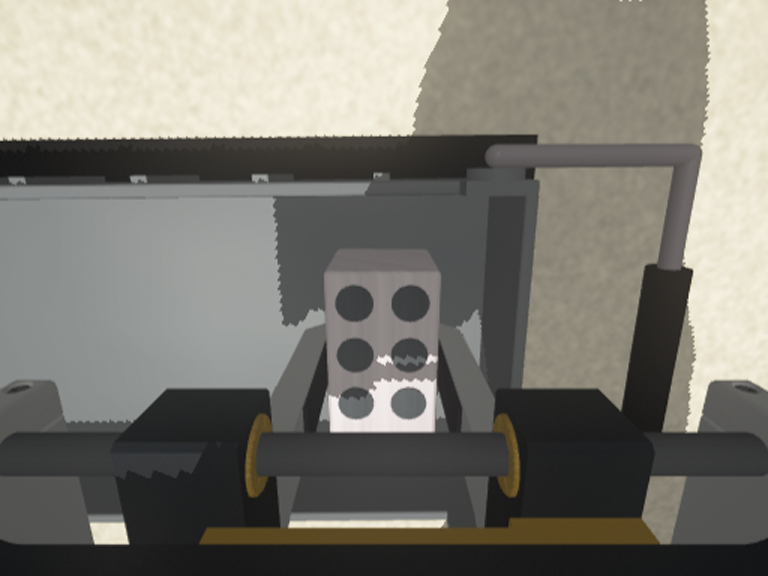

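View pics/s8.png

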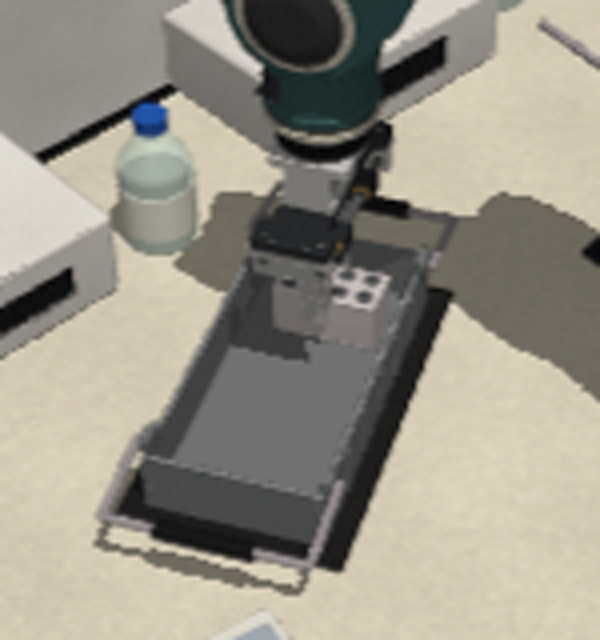

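>>> step_arm:
  series:
    - [[0,0,-0.003],[0,0,0],0.2]
    - [[0,0,-0.003],[0,0,0],0.2]
    - [[0,0,-0.003],[0,0,0],0.2]
    - [[0,0,-0.003],[0,0,0],0.2]
    - [[0,0,-0.04],[0,0,0],0.2]
    - [[0,0,-0.08],[0,0,0],0.2]
    - [[0,0,-0.12],[0,0,0],0.5]
    - [[0,0,-0.16],[0,0,0],1]
    - [[0,0,-0.2],[0,0,0],1]
    - [[0,0,-0.22],[0,0,0],1]
    - [[0,0,-0.22],[0,0,0],1]

```text
clock: 16.22
tool_pos: [0.5976, 0.1026, 0.2537]
tcp_rot: [3.14, -0.007, 0.498]
force: [1.0, 0.3, 0.1]
grip_width: 0.919
```

```bash
python3 - <<'E'
from h import *
st=bot.state();print(toT(st["tool_pos"]),st["tcp_rot"],st["force"],st["grip_width"]*94)
move([.425,-.31,.25],np.radians(-23))
c=bot.capture("wrist"); save(c,"w9.png",None,1.5,[([T(-.046,-.113,.058),T(.046,-.113,.058),T(.046,-.067,.058),T(-.046,-.067,.058),T(-.046,-.113,.058)],(0,0,255))])
E
```

```text
[ 0.00213738 -0.08932705  0.25371488] [ 3.13999163 -0.00718164  0.49840507] [0.97774963 0.29568385 0.08706003] 86.39780069821646
shift [-0.3489, 0.2799, 0.0017] turn [-0.1, -0.42, 51.56]
```

View pics/w9.png

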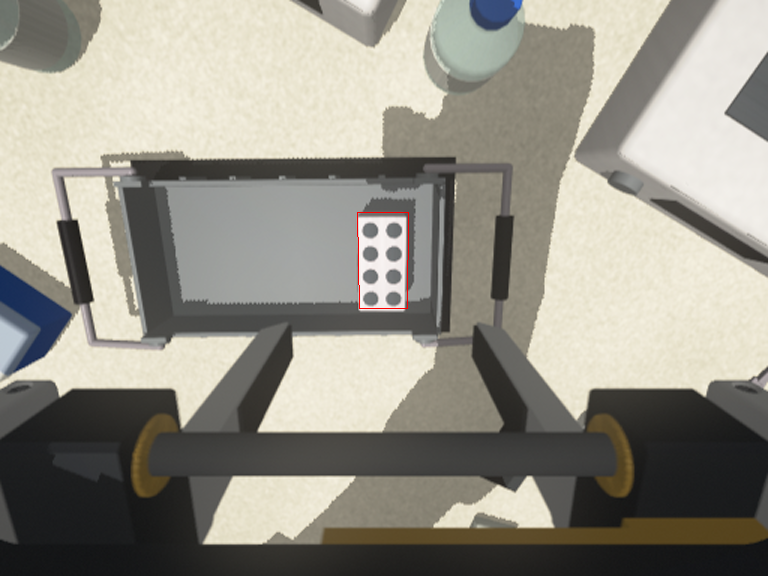

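>>> step_arm:
  series:
    - [[-0.349,0.28,0.0],[0,-0.4,51.5],1]
    - [[-0.349,0.28,0.0],[0,-0.4,51.5],1]
    - [[-0.349,0.28,0.0],[0,-0.4,51.5],1]
    - [[-0.349,0.28,0.0],[0,-0.4,51.5],1]
    - [[-0.349,0.28,0.0],[0,-0.4,51.5],1]
    - [[-0.349,0.28,0.0],[0,-0.4,51.5],1]
    - [[-0.349,0.28,0.0],[0,-0.4,51.5],1]
    - [[-0.349,0.28,0.0],[0,-0.4,51.5],1]
    - [[-0.349,0.28,0.0],[0,-0.4,51.5],1]
    - [[-0.349,0.28,0.0],[0,-0.4,51.5],1]
    - [[-0.349,0.28,0.0],[0,-0.4,51.5],1]
    - [[-0.349,0.28,0.0],[0,-0.4,51.5],1]

```text
clock: 17.27
tool_pos: [0.4193, -0.3163, 0.2467]
tcp_rot: [3.138, 0.009, -0.408]
force: [-0.2, -1.0, 0.0]
grip_width: 1.003
```

>>> step_arm:
  series:
    - [[0,0,0],[0,0,0],1]
    - [[0,0,0],[0,0,0],1]
    - [[0,0,0],[0,0,0],1]

```text
clock: 17.52
tool_pos: [0.4237, -0.3095, 0.2476]
tcp_rot: [3.14, 0.007, -0.399]
force: [0.0, 0.7, 0.3]
grip_width: 1.002
```

```bash
python3 - <<'E'
from h import *
st=bot.state();print(st["tool_pos"],st["tcp_rot"],st["force"],st["q"].round(2))
move([.4317,-.3121,.013],np.radians(-23))
c=bot.capture("wrist"); save(c,"w10.png",None,1.5,[(box(.4317,-.3121,.046,.023,.05,np.radians(-23)),(0,0,255))])
E
```

```text
[ 0.42365307 -0.30945194  0.24758463] [ 3.14038225  0.00719197 -0.39851235] [0.01034062 0.66035986 0.31763372] [ 0.65  0.2  -0.09  1.8   0.02  1.14 -1.42]
shift [0.0101, -0.001, 0.2345] turn [0.07, 0.41, 0.17]
```

View pics/w10.png

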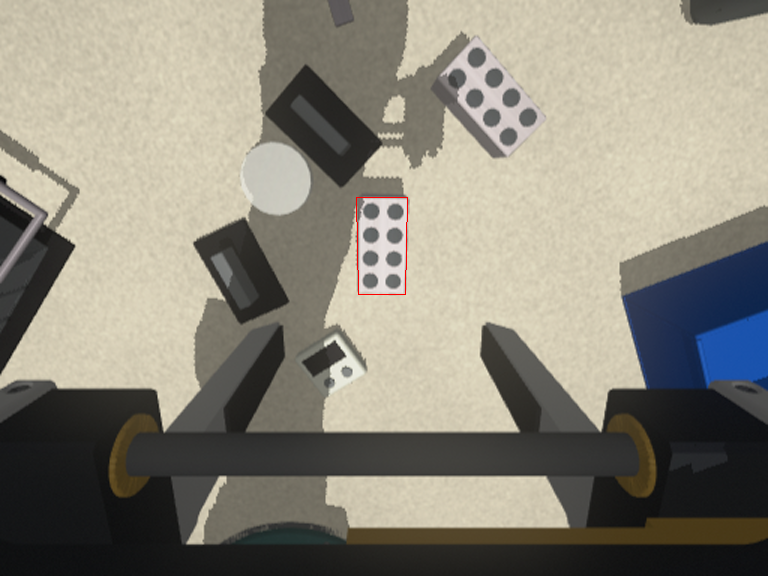

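>>> step_arm:
  series:
    - [[0.01,-0.001,0.04],[0,0.4,0],0.7]
    - [[0.01,-0.001,0.08],[0,0.4,0],0.7]
    - [[0.01,-0.001,0.12],[0,0.4,0],0.7]
    - [[0.01,-0.001,0.16],[0,0.4,0],0.7]
    - [[0.01,-0.001,0.2],[0,0.4,0],0.7]
    - [[0.01,-0.001,0.23],[0,0.4,0],0.7]
    - [[0.01,-0.001,0.236],[0,0.4,0],0.7]
    - [[0.01,-0.001,0.236],[0,0.4,0],0.7]
    - [[0.01,-0.001,0.236],[0,0.4,0],-1]
    - [[0.01,-0.001,0.236],[0,0.4,0],-1]
    - [[0.01,-0.001,0.236],[0,0.4,0],-1]
    - [[0.01,-0.001,0.236],[0,0.4,0],-1]

```text
clock: 18.57
tool_pos: [0.4321, -0.3139, 0.0136]
tcp_rot: [3.139, -0.003, -0.4]
force: [1.1, 0.4, -0.4]
grip_width: 0.602
```

>>> step_arm:
  series:
    - [[0,0,0],[0,0,0],-1]
    - [[0,0,0],[0,0,0],-1]

```text
clock: 18.73
tool_pos: [0.4317, -0.3136, 0.0129]
tcp_rot: [3.14, -0.002, -0.4]
force: [-2.3, 2.3, 10.4]
grip_width: 0.485
```

>>> step_arm:
  series:
    - [[0,0,-0.02],[0,0,0],-1]
    - [[0,0,-0.05],[0,0,0],-1]
    - [[0,0,-0.08],[0,0,0],-1]
    - [[0,0,-0.11],[0,0,0],-1]
    - [[0,0,-0.13],[0,0,0],-1]
    - [[0,0,-0.13],[0,0,0],-1]
    - [[0,0,-0.13],[0,0,0],-1]

```text
clock: 19.32
tool_pos: [0.4314, -0.3133, 0.1425]
tcp_rot: [3.14, -0.002, -0.4]
force: [0.6, -0.0, -5.3]
grip_width: 0.485
```

```bash
python3 - <<'E'
from h import *
st=bot.state();print(st["tool_pos"],st["tcp_rot"],st["force"],st["grip_width"]*94)
move(T(0,-.018,.15),TA)
c=bot.capture("wrist"); save(c,"w11.png")
E
```

```text
[ 0.43140399 -0.31329499  0.14252323] [ 3.13958874e+00 -1.95193884e-03 -4.00218059e-01] [ 0.61083628 -0.01425428 -5.3194212 ] 45.62460298543064
shift [-0.0661, -0.4905, -0.0086] turn [0.16, -0.05, -51.53]
```

View pics/w11.png

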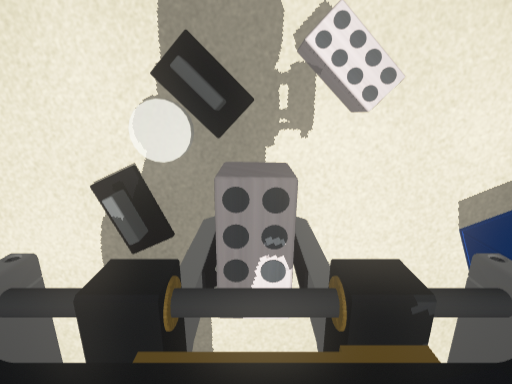

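>>> step_arm:
  series:
    - [[-0.066,-0.4905,-0.009],[0.1,0,-51.5],-1]
    - [[-0.066,-0.4905,-0.009],[0.1,0,-51.5],-1]
    - [[-0.066,-0.4905,-0.009],[0.1,0,-51.5],-1]
    - [[-0.066,-0.4905,-0.009],[0.1,0,-51.5],-1]
    - [[-0.066,-0.4905,-0.009],[0.1,0,-51.5],-1]
    - [[-0.066,-0.4905,-0.009],[0.1,0,-51.5],-1]
    - [[-0.066,-0.4905,-0.009],[0.1,0,-51.5],-1]
    - [[-0.066,-0.4905,-0.009],[0.1,0,-51.5],-1]
    - [[-0.066,-0.4905,-0.009],[0.1,0,-51.5],-1]
    - [[-0.066,-0.4905,-0.009],[0.1,0,-51.5],-1]
    - [[-0.066,-0.4905,-0.009],[0.1,0,-51.5],-1]
    - [[-0.066,-0.4905,-0.009],[0.1,0,-51.5],-1]

```text
clock: 20.37
tool_pos: [0.5608, 0.167, 0.1484]
tcp_rot: [-3.14, 0.002, 0.5]
force: [1.4, 0.1, -4.7]
grip_width: 0.489
```

```bash
python3 - <<'E'
from h import *
st=bot.state();print(toT(st["tool_pos"]),st["tcp_rot"],st["force"],st["grip_width"]*94)
move(T(0,-.018,.15),TA)
E
```

```text
[ 0.0006484 -0.0151845  0.1483577] [-3.14015729e+00  2.48692274e-03  4.99630578e-01] [ 1.41867535  0.09578373 -4.72169914] 45.975220136880544
shift [-0.0007, 0.0028, -0.0016] turn [-0.08, 0.14, 0.03]
```

>>> step_arm:
  series:
    - [[0,0,0],[0,0,0],-1]
    - [[0,0,0],[0,0,0],-1]

```text
clock: 20.53
tool_pos: [0.5604, 0.1666, 0.1481]
tcp_rot: [-3.14, 0.003, 0.503]
force: [-0.7, -0.5, -4.4]
grip_width: 0.486
```

```bash
python3 - <<'E'
from h import *
move(T(0,-.018,.0215),TA)
c=bot.capture("wrist"); save(c,"w12.png")
E
```

```text
shift [0.0002, 0.003, 0.1266] turn [-0.12, 0.16, 0.19]
```

View pics/w12.png

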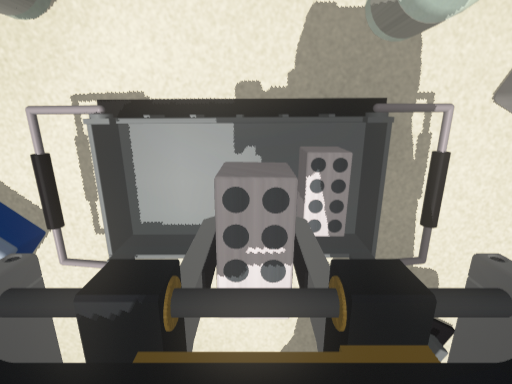

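>>> step_arm:
  series:
    - [[0,0.003,0.03],[0,0.15,0.2],-1]
    - [[0,0.003,0.06],[0,0.15,0.2],-1]
    - [[0,0.003,0.085],[0,0.15,0.2],-1]
    - [[0,0.003,0.105],[0,0.15,0.2],-1]
    - [[0,0.003,0.117],[0,0.15,0.2],-1]
    - [[0,0.003,0.123],[0,0.15,0.2],-1]
    - [[0,0.003,0.1245],[0,0.15,0.2],-1]
    - [[0,0.003,0.1255],[0,0.15,0.2],-1]

```text
clock: 21.25
tool_pos: [0.5634, 0.1614, 0.0253]
tcp_rot: [3.141, -0.003, 0.495]
force: [0.4, 0.4, -4.6]
grip_width: 0.488
```

>>> step_arm:
  series:
    - [[0,0,0.0005],[0,0,0],-1]
    - [[0,0,0.001],[0,0,0],-1]

```text
clock: 21.42
tool_pos: [0.5637, 0.1617, 0.0248]
tcp_rot: [3.141, -0.004, 0.495]
force: [0.6, -0.6, -4.9]
grip_width: 0.485
```

>>> step_arm:
  series:
    - [[0,0,0.0015],[0,0,0],-1]
    - [[0,0,0.003],[0,0,0],-1]
    - [[0,0,0.004],[0,0,0],-1]
    - [[0,0,0.004],[0,0,0],-1]

```text
clock: 21.75
tool_pos: [0.5635, 0.1618, 0.0209]
tcp_rot: [3.141, -0.003, 0.495]
force: [-6.3, -3.0, 15.4]
grip_width: 0.485
```

Contact at the expected height. Release, lift, head to block C.

>>> step_arm:
  series:
    - [[0,0,0],[0,0,0],0.2]
    - [[0,0,0],[0,0,0],0.2]
    - [[0,0,0],[0,0,0],0.2]
    - [[0,0,0],[0,0,0],0.2]
    - [[0,0,-0.04],[0,0,0],0.2]
    - [[0,0,-0.08],[0,0,0],0.2]
    - [[0,0,-0.12],[0,0,0],0.5]
    - [[0,0,-0.16],[0,0,0],1]
    - [[0,0,-0.2],[0,0,0],1]
    - [[0,0,-0.22],[0,0,0],1]
    - [[0,0,-0.22],[0,0,0],1]

```text
clock: 22.67
tool_pos: [0.5644, 0.1622, 0.2449]
tcp_rot: [3.14, -0.009, 0.495]
force: [1.1, -0.2, -0.5]
grip_width: 0.915
```

```bash
python3 - <<'E'
from h import *
st=bot.state();print(toT(st["tool_pos"]),st["tcp_rot"],st["force"],st["grip_width"]*94)
move([.504,-.448,.25],np.radians(23))
c=bot.capture("wrist"); save(c,"w13.png",None,1.5,[([T(-.046,-.018+a,.058),T(.046,-.018+a,.058)],(0,0,255)) for a in (-.023,.023)])
c=bot.capture("top"); save(c,"t13.png",(280,100,480,310),3,[(box(.514,-.4477,.046,.023,.05,np.radians(23)),(0,0,255))])
E
```

```text
[ 0.00145046 -0.02106781  0.24491855] [ 3.13955258 -0.00934191  0.49514904] [ 1.06453605 -0.15559833 -0.48289845] 85.97853150365391
shift [-0.343, 0.5082, -0.0072] turn [0.09, -0.54, 5.37]
```

View pics/w13.png

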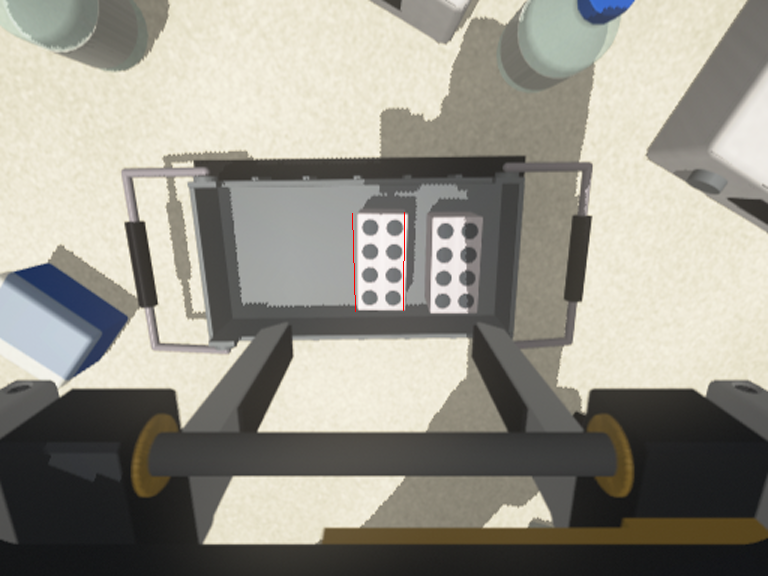

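View pics/t13.png

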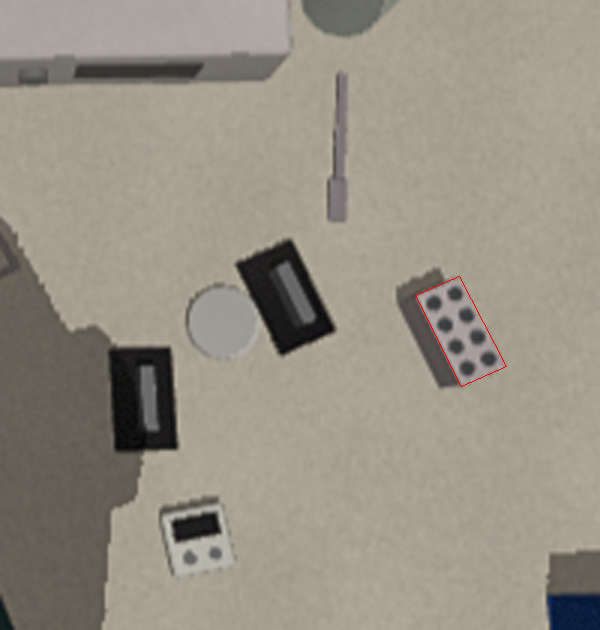

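>>> step_arm:
  series:
    - [[-0.343,0.508,-0.007],[0,-0.5,5.4],1]
    - [[-0.343,0.508,-0.007],[0,-0.5,5.4],1]
    - [[-0.343,0.508,-0.007],[0,-0.5,5.4],1]
    - [[-0.343,0.508,-0.007],[0,-0.5,5.4],1]
    - [[-0.343,0.508,-0.007],[0,-0.5,5.4],1]
    - [[-0.343,0.508,-0.007],[0,-0.5,5.4],1]
    - [[-0.343,0.508,-0.007],[0,-0.5,5.4],1]
    - [[-0.343,0.508,-0.007],[0,-0.5,5.4],1]
    - [[-0.343,0.508,-0.007],[0,-0.5,5.4],1]
    - [[-0.343,0.508,-0.007],[0,-0.5,5.4],1]
    - [[-0.343,0.508,-0.007],[0,-0.5,5.4],1]
    - [[-0.343,0.508,-0.007],[0,-0.5,5.4],1]

```text
clock: 23.77
tool_pos: [0.5121, -0.3379, 0.2433]
tcp_rot: [-3.14, 0.008, 0.401]
force: [0.3, 0.2, 0.6]
grip_width: 0.999
```

```bash
python3 - <<'E'
from h import *
move([.504,-.448,.25],np.radians(23))
E
```

```text
shift [-0.0505, 0.0982, -0.0065] turn [-0.08, 0.44, -0.03]
```

>>> step_arm:
  series:
    - [[-0.04,0.08,-0.004],[0,0.2,0],1]
    - [[-0.04,0.08,-0.004],[0,0.2,0],1]
    - [[-0.04,0.08,-0.004],[0,0.2,0],1]
    - [[-0.04,0.08,-0.004],[0,0.2,0],1]
    - [[-0.04,0.08,-0.004],[0,0.2,0],1]
    - [[-0.04,0.08,-0.004],[0,0.2,0],1]

```text
clock: 24.27
tool_pos: [0.508, -0.4239, 0.2482]
tcp_rot: [-3.14, 0.003, 0.402]
force: [0.6, 0.7, 0.3]
grip_width: 0.997
```

```bash
python3 - <<'E'
from h import *
st=bot.state();print(st["tool_pos"],st["tcp_rot"],st["force"],st["q"].round(2))
move([.514,-.4477,.013],np.radians(23))
c=bot.capture("wrist"); save(c,"w14.png",None,1.5,[(box(.514,-.4477,.046,.023,.05,np.radians(23)),(0,0,255))])
E
```

```text
[ 0.50804216 -0.42388375  0.24816298] [-3.14029434e+00  3.02587309e-03  4.02493714e-01] [0.60326697 0.71902397 0.33377448] [ 0.77  0.46 -0.18  1.46  0.09  1.24 -0.58]
shift [-0.0031, 0.0246, 0.2351] turn [-0.07, 0.17, 0.06]
```

View pics/w14.png

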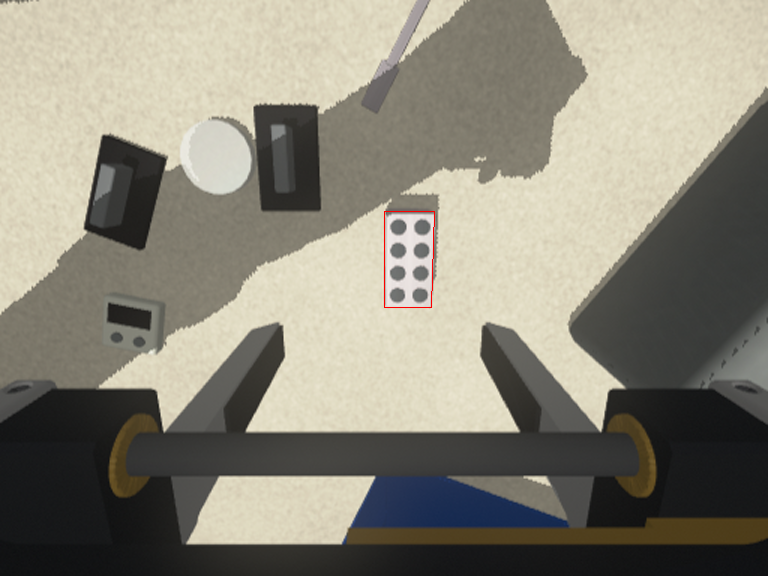

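>>> step_arm:
  series:
    - [[-0.003,0.0245,0.03],[0,0.2,0],0.7]
    - [[-0.003,0.0245,0.06],[0,0.2,0],0.7]
    - [[-0.003,0.0245,0.1],[0,0.2,0],0.7]
    - [[-0.003,0.0245,0.14],[0,0.2,0],0.7]
    - [[-0.003,0.0245,0.18],[0,0.2,0],0.7]
    - [[-0.003,0.0245,0.215],[0,0.2,0],0.7]
    - [[-0.003,0.0245,0.236],[0,0.2,0],0.7]
    - [[-0.003,0.0245,0.236],[0,0.2,0],0.7]
    - [[-0.003,0.0245,0.236],[0,0.2,0],0.7]
    - [[-0.003,0.0245,0.236],[0,0.2,0],-1]
    - [[-0.003,0.0245,0.236],[0,0.2,0],-1]
    - [[-0.003,0.0245,0.236],[0,0.2,0],-1]

```text
clock: 25.32
tool_pos: [0.5148, -0.4499, 0.0151]
tcp_rot: [3.139, -0.002, 0.401]
force: [-0.4, -0.2, -0.3]
grip_width: 0.675
```

>>> step_arm:
  series:
    - [[0,0,0],[0,0,0],-1]
    - [[0,0,0],[0,0,0],-1]
    - [[0,0,0],[0,0,0],-1]

```text
clock: 25.57
tool_pos: [0.5141, -0.4495, 0.0137]
tcp_rot: [3.141, -0.001, 0.401]
force: [-2.6, 2.2, 7.2]
grip_width: 0.487
```

>>> step_arm:
  series:
    - [[0,0,-0.02],[0,0,0],-1]
    - [[0,0,-0.05],[0,0,0],-1]
    - [[0,0,-0.08],[0,0,0],-1]
    - [[0,0,-0.11],[0,0,0],-1]
    - [[0,0,-0.13],[0,0,0],-1]
    - [[0,0,-0.13],[0,0,0],-1]
    - [[0,0,-0.13],[0,0,0],-1]

```text
clock: 26.15
tool_pos: [0.5139, -0.4495, 0.1432]
tcp_rot: [3.141, -0.001, 0.401]
force: [0.8, 0.1, -6.9]
grip_width: 0.485
```

```bash
python3 - <<'E'
from h import *
st=bot.state();print(st["tool_pos"],st["tcp_rot"],st["force"],st["grip_width"]*94)
move(T(0,.052,.15),TA)
c=bot.capture("wrist"); save(c,"w15.png")
E
```

```text
[ 0.5138656  -0.44949465  0.14322956] [ 3.14057385e+00 -1.02089566e-03  4.00927111e-01] [ 0.8105525   0.06498198 -6.91133827] 45.59555804150391
shift [0.2766, -0.616, -0.0071] turn [0.06, -0.06, -5.63]
```

View pics/w15.png

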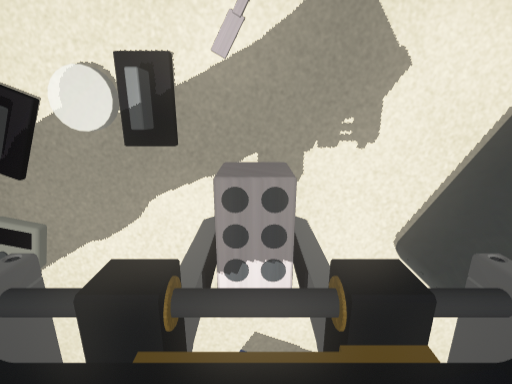

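>>> step_arm:
  series:
    - [[0.277,-0.616,-0.008],[0,0,-5.6],-1]
    - [[0.277,-0.616,-0.008],[0,0,-5.6],-1]
    - [[0.277,-0.616,-0.008],[0,0,-5.6],-1]
    - [[0.277,-0.616,-0.008],[0,0,-5.6],-1]
    - [[0.277,-0.616,-0.008],[0,0,-5.6],-1]
    - [[0.277,-0.616,-0.008],[0,0,-5.6],-1]
    - [[0.277,-0.616,-0.008],[0,0,-5.6],-1]
    - [[0.277,-0.616,-0.008],[0,0,-5.6],-1]
    - [[0.277,-0.616,-0.008],[0,0,-5.6],-1]
    - [[0.277,-0.616,-0.008],[0,0,-5.6],-1]
    - [[0.277,-0.616,-0.008],[0,0,-5.6],-1]
    - [[0.277,-0.616,-0.008],[0,0,-5.6],-1]

```text
clock: 27.2
tool_pos: [0.5233, 0.0522, 0.1474]
tcp_rot: [-3.141, 0.002, 0.499]
force: [2.1, -0.7, -4.6]
grip_width: 0.483
```

```bash
python3 - <<'E'
from h import *
move(T(0,.052,.15),TA); print(bot.state()["grip_width"])
E
```

```text
shift [0.0872, -0.15, -0.0025] turn [-0.05, 0.09, -0.03]
0.48280354342613013
```

>>> step_arm:
  series:
    - [[0.078,-0.133,-0.003],[0,0,0],-1]
    - [[0.078,-0.133,-0.003],[0,0,0],-1]
    - [[0.078,-0.133,-0.003],[0,0,0],-1]
    - [[0.078,-0.133,-0.003],[0,0,0],-1]
    - [[0.078,-0.133,-0.003],[0,0,0],-1]
    - [[0.078,-0.133,-0.003],[0,0,0],-1]
    - [[0.078,-0.133,-0.003],[0,0,0],-1]

```text
clock: 27.78
tool_pos: [0.5288, 0.2037, 0.1505]
tcp_rot: [-3.142, 0.002, 0.499]
force: [-0.7, -0.9, -5.4]
grip_width: 0.485
```

```bash
python3 - <<'E'
from h import *
move(T(0,.052,.021),TA); print(bot.state()["grip_width"])
c=bot.capture("wrist"); save(c,"w16.png")
E
```

```text
shift [0.0102, -0.0196, 0.1294] turn [-0.0, 0.12, -0.03]
0.4846780167891094
```

View pics/w16.png

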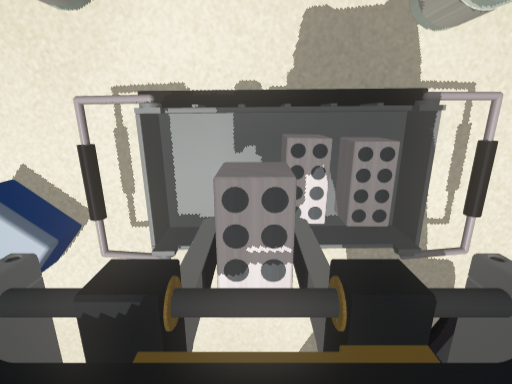

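>>> step_arm:
  series:
    - [[0.01,-0.0196,0.0],[0,0.1,0],-1]
    - [[0.01,-0.0196,0.02],[0,0.1,0],-1]
    - [[0.01,-0.0196,0.05],[0,0.1,0],-1]
    - [[0.01,-0.0196,0.08],[0,0.1,0],-1]
    - [[0.01,-0.0196,0.105],[0,0.1,0],-1]
    - [[0.01,-0.0196,0.119],[0,0.1,0],-1]
    - [[0.01,-0.0196,0.126],[0,0.1,0],-1]
    - [[0.01,-0.0196,0.128],[0,0.1,0],-1]
    - [[0.01,-0.0196,0.129],[0,0.1,0],-1]
    - [[0.01,-0.0196,0.129],[0,0.1,0],-1]

```text
clock: 28.67
tool_pos: [0.5297, 0.2264, 0.0239]
tcp_rot: [3.141, -0.004, 0.498]
force: [-0.8, -0.1, -4.8]
grip_width: 0.488
```

>>> step_arm:
  series:
    - [[0,0,0.001],[0,0,0],-1]
    - [[0,0,0.002],[0,0,0],-1]
    - [[0,0,0.003],[0,0,0],-1]
    - [[0,0,0.003],[0,0,0],-1]

```text
clock: 29.0
tool_pos: [0.5297, 0.2267, 0.0216]
tcp_rot: [3.141, -0.004, 0.498]
force: [-5.8, -3.9, 16.9]
grip_width: 0.487
```

>>> step_arm:
  series:
    - [[0,0,0],[0,0,0],0.2]
    - [[0,0,0],[0,0,0],0.2]
    - [[0,0,0],[0,0,0],0.2]
    - [[0,0,0],[0,0,0],0.2]
    - [[0,0,-0.04],[0,0,0],0.2]
    - [[0,0,-0.08],[0,0,0],0.2]
    - [[0,0,-0.12],[0,0,0],0.2]
    - [[0,0,-0.16],[0,0,0],0.2]
    - [[0,0,-0.2],[0,0,0],0.2]
    - [[0,0,-0.22],[0,0,0],0.2]
    - [[0,0,-0.22],[0,0,0],0.2]

```text
clock: 29.92
tool_pos: [0.5302, 0.2273, 0.2452]
tcp_rot: [3.14, -0.01, 0.499]
force: [1.4, -0.3, 0.8]
grip_width: 0.601
```

```bash
python3 - <<'E'
from h import *
st=bot.state();print(toT(st["tool_pos"]),st["tcp_rot"],st["force"],st["grip_width"]*94)
move([.446,-.16,.25],np.radians(1.4))
c=bot.capture("wrist"); save(c,"w17.png",None,1.5,[([T(-.046,a,.058),T(.046,a,.058)],(0,0,255)) for a in (.029,.075)])
c=bot.capture("top"); save(c,"t17.png",(280,100,480,310),3,[(box(.456,-.160,.05,.03,.01,np.radians(1.4)),(0,0,255)),(box(.5753,-.3335,.05,.03,.01,np.radians(24)),(0,0,255))])
E
```

```text
[0.0026817  0.05245644 0.24523749] [ 3.14010054 -0.00961582  0.49870103] [ 1.36429129 -0.2769902   0.77887636] 56.49402831311696
shift [-0.2592, 0.2999, -0.0068] turn [-0.05, -0.56, 27.17]
```

View pics/w17.png

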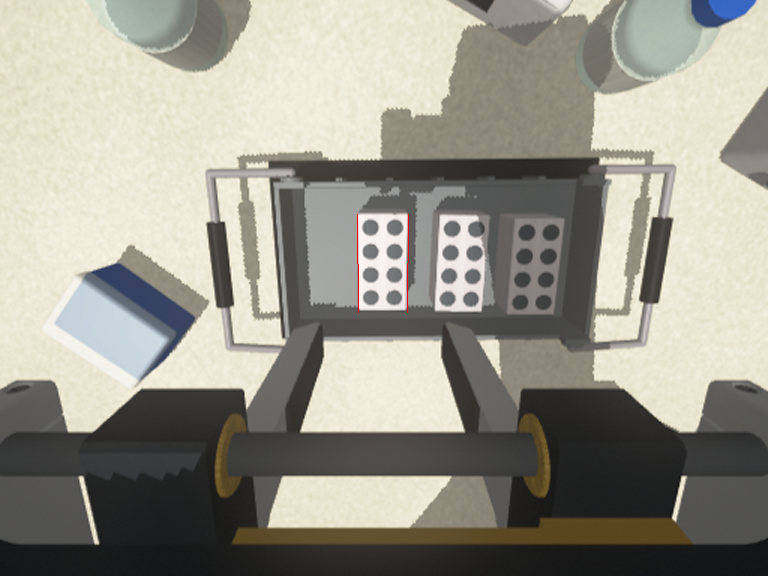

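View pics/t17.png

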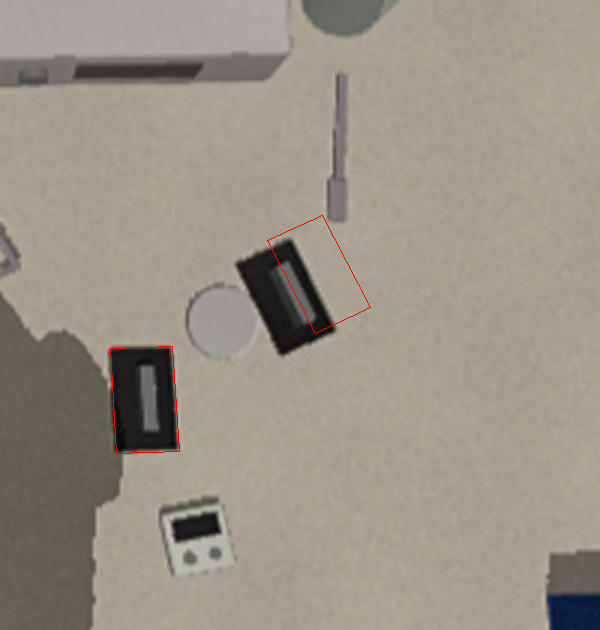

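>>> step_arm:
  series:
    - [[-0.259,0.3,-0.007],[0,-0.5,27.2],0.2]
    - [[-0.259,0.3,-0.007],[0,-0.5,27.2],0.2]
    - [[-0.259,0.3,-0.007],[0,-0.5,27.2],0.2]
    - [[-0.259,0.3,-0.007],[0,-0.5,27.2],0.2]
    - [[-0.259,0.3,-0.007],[0,-0.5,27.2],0.2]
    - [[-0.259,0.3,-0.007],[0,-0.5,27.2],0.2]
    - [[-0.259,0.3,-0.007],[0,-0.5,27.2],0.2]
    - [[-0.259,0.3,-0.007],[0,-0.5,27.2],0.2]
    - [[-0.259,0.3,-0.007],[0,-0.5,27.2],0.2]
    - [[-0.259,0.3,-0.007],[0,-0.5,27.2],0.2]
    - [[-0.259,0.3,-0.007],[0,-0.5,27.2],0.2]
    - [[-0.259,0.3,-0.007],[0,-0.5,27.2],0.2]

```text
clock: 31.02
tool_pos: [0.4438, -0.1617, 0.2453]
tcp_rot: [3.141, 0.008, 0.022]
force: [1.1, 1.0, -0.6]
grip_width: 0.598
```

>>> step_arm:
  series:
    - [[0,0,0],[0,0,0],0.2]
    - [[0,0,0],[0,0,0],0.2]
    - [[0,0,0],[0,0,0],0.2]

```text
clock: 31.27
tool_pos: [0.4448, -0.1599, 0.2463]
tcp_rot: [3.141, 0.006, 0.026]
force: [0.8, -0.2, -0.7]
grip_width: 0.599
```

```bash
python3 - <<'E'
from h import *
st=bot.state();print(st["tool_pos"],st["tcp_rot"],st["force"],st["q"].round(2))
move([.456,-.160,.014],np.radians(1.4))
c=bot.capture("wrist"); save(c,"w18.png",None,1.5,[(box(.456,-.160,.05,.03,.01,np.radians(1.4)),(0,0,255)),(box(.456,-.160,.03,.007,.04,np.radians(1.4)),(0,255,255))])
c=bot.capture("top"); save(c,"t18.png",(330,160,430,270),6)
E
```

```text
[ 0.44475915 -0.15993804  0.24625416] [3.14068259 0.006498   0.02577178] [ 0.78563048 -0.23308375 -0.69255403] [ 0.39  0.11 -0.12  1.92  0.02  1.12 -1.28]
shift [0.0127, 0.0001, 0.2322] turn [0.05, 0.37, 0.08]
```

View pics/w18.png

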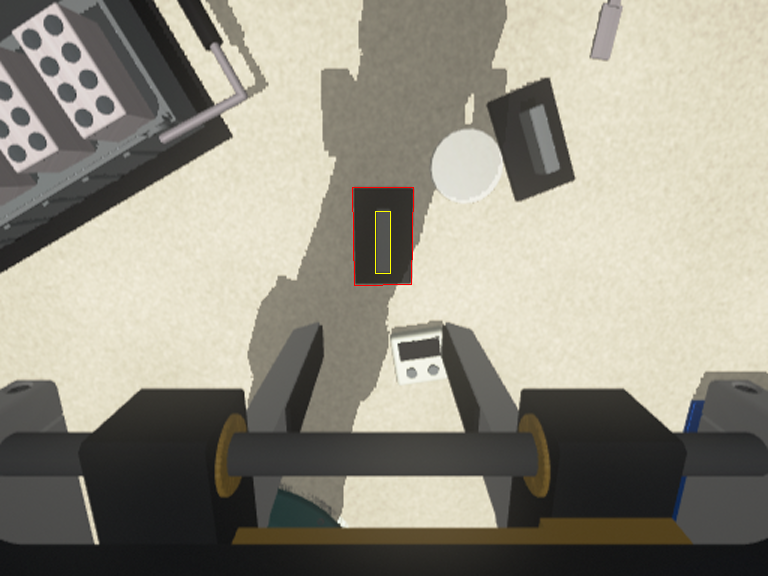

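View pics/t18.png

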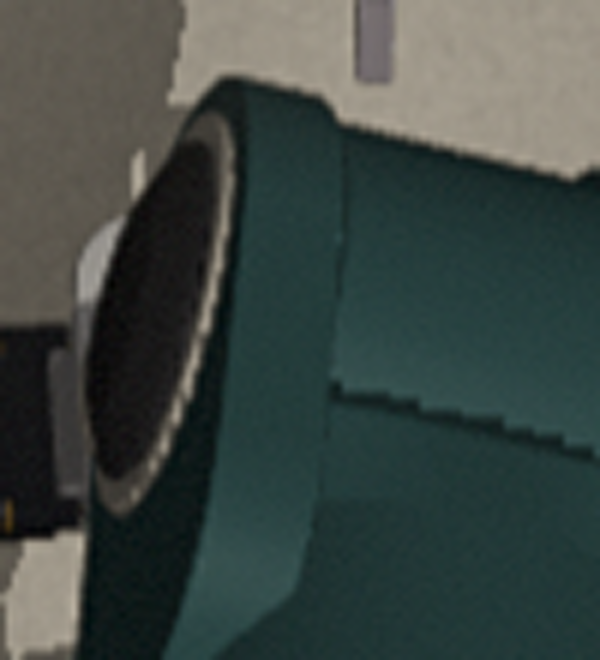

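>>> step_arm:
  series:
    - [[0.0125,0,0.03],[0,0.4,0],0]
    - [[0.0125,0,0.07],[0,0.4,0],0]
    - [[0.0125,0,0.11],[0,0.4,0],0]
    - [[0.0125,0,0.15],[0,0.4,0],0]
    - [[0.0125,0,0.19],[0,0.4,0],0]
    - [[0.0125,0,0.22],[0,0.4,0],0]
    - [[0.0125,0,0.232],[0,0.4,0],0]
    - [[0.0125,0,0.232],[0,0.4,0],0]
    - [[0.0125,0,0.232],[0,0.4,0],0]
    - [[0.0125,0,0.232],[0,0.4,0],-1]
    - [[0.0125,0,0.232],[0,0.4,0],-1]
    - [[0.0125,0,0.232],[0,0.4,0],-1]
  grip_force: 35

```text
clock: 32.37
tool_pos: [0.4561, -0.161, 0.0151]
tcp_rot: [3.14, -0.002, 0.024]
force: [0.0, 0.6, -0.1]
grip_width: 0.325
```

>>> step_arm:
  series:
    - [[0,0,0],[0,0,0],-1]
    - [[0,0,0],[0,0,0],-1]
    - [[0,0,0],[0,0,0],-1]

```text
clock: 32.62
tool_pos: [0.4558, -0.1611, 0.0147]
tcp_rot: [3.14, -0.001, 0.024]
force: [-1.3, 1.0, 5.6]
grip_width: 0.149
```

>>> step_arm:
  series:
    - [[0,0,-0.02],[0,0,0],-1]
    - [[0,0,-0.05],[0,0,0],-1]
    - [[0,0,-0.08],[0,0,0],-1]
    - [[0,0,-0.12],[0,0,0],-1]
    - [[0,0,-0.15],[0,0,0],-1]
    - [[0,0,-0.15],[0,0,0],-1]
    - [[0,0,-0.15],[0,0,0],-1]

```text
clock: 33.2
tool_pos: [0.4562, -0.1611, 0.1659]
tcp_rot: [3.139, -0.004, 0.024]
force: [-0.7, -0.9, -1.4]
grip_width: 0.146
```

```bash
python3 - <<'E'
from h import *
st=bot.state();print(st["tool_pos"],st["tcp_rot"],st["force"],st["grip_width"]*94)
move(T(0,.052,.17),TA)
c=bot.capture("wrist"); save(c,"w19.png")
E
```

```text
[ 0.45620445 -0.16110704  0.1659139 ] [ 3.13919784 -0.00387376  0.02389739] [-0.7238168  -0.90778285 -1.35850164] 13.706140215729556
shift [0.0811, -0.3849, -0.0047] turn [0.19, -0.19, -27.23]
```

View pics/w19.png

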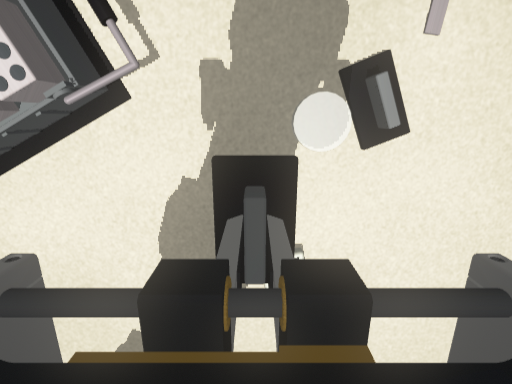

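>>> step_arm:
  series:
    - [[0.081,-0.385,-0.005],[0.1,-0.1,-27.2],-1]
    - [[0.081,-0.385,-0.005],[0.1,-0.1,-27.2],-1]
    - [[0.081,-0.385,-0.005],[0.1,-0.1,-27.2],-1]
    - [[0.081,-0.385,-0.005],[0.1,-0.1,-27.2],-1]
    - [[0.081,-0.385,-0.005],[0.1,-0.1,-27.2],-1]
    - [[0.081,-0.385,-0.005],[0.1,-0.1,-27.2],-1]
    - [[0.081,-0.385,-0.005],[0.1,-0.1,-27.2],-1]
    - [[0.081,-0.385,-0.005],[0.1,-0.1,-27.2],-1]
    - [[0.081,-0.385,-0.005],[0.1,-0.1,-27.2],-1]
    - [[0.081,-0.385,-0.005],[0.1,-0.1,-27.2],-1]
    - [[0.081,-0.385,-0.005],[0.1,-0.1,-27.2],-1]
    - [[0.081,-0.385,-0.005],[0.1,-0.1,-27.2],-1]

```text
clock: 34.25
tool_pos: [0.5262, 0.2268, 0.1671]
tcp_rot: [-3.14, 0.004, 0.501]
force: [-1.2, -0.8, -1.2]
grip_width: 0.148
```

>>> step_arm:
  series:
    - [[0,0,0],[0,0,0],-1]
    - [[0,0,0],[0,0,0],-1]

```text
clock: 34.42
tool_pos: [0.5271, 0.2246, 0.1683]
tcp_rot: [-3.141, 0.002, 0.497]
force: [1.0, -0.1, 0.4]
grip_width: 0.145
```

```bash
python3 - <<'E'
from h import *
st=bot.state();print(toT(st["tool_pos"]),st["grip_width"]*94)
move(T(0.001,.052,.0727),TA)
c=bot.capture("wrist"); save(c,"w20.png")
E
```

```text
[-0.00138833  0.05158052  0.16831818] 13.597444342552599
shift [0.0026, -0.0004, 0.0956] turn [-0.02, 0.14, -0.11]
```

View pics/w20.png

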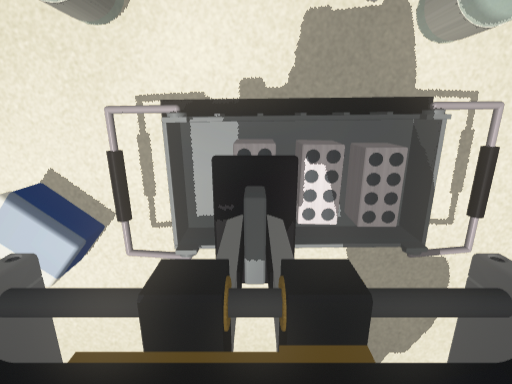

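>>> step_arm:
  series:
    - [[0.0025,0,0.03],[0,0.1,0],-1]
    - [[0.0025,0,0.055],[0,0.1,0],-1]
    - [[0.0025,0,0.075],[0,0.1,0],-1]
    - [[0.0025,0,0.086],[0,0.1,0],-1]
    - [[0.0025,0,0.092],[0,0.1,0],-1]
    - [[0.0025,0,0.0945],[0,0.1,0],-1]
    - [[0.0025,0,0.096],[0,0.1,0],-1]
    - [[0.0025,0,0.096],[0,0.1,0],-1]
    - [[0.0025,0,0.096],[0,0.1,0],-1]

```text
clock: 35.22
tool_pos: [0.5298, 0.2274, 0.074]
tcp_rot: [-3.141, -0.002, 0.499]
force: [0.0, 0.0, -0.4]
grip_width: 0.145
```

>>> step_arm:
  series:
    - [[0,0,0.001],[0,0,0],-1]
    - [[0,0,0.002],[0,0,0],-1]
    - [[0,0,0.0025],[0,0,0],-1]
    - [[0,0,0.0025],[0,0,0],-1]

```text
clock: 35.55
tool_pos: [0.5299, 0.2275, 0.0727]
tcp_rot: [3.141, -0.002, 0.499]
force: [-9.8, -4.7, 30.5]
grip_width: 0.146
```

>>> step_arm:
  series:
    - [[0,0,0],[0,0,0],-0.4]
    - [[0,0,0],[0,0,0],-0.4]
    - [[0,0,0],[0,0,0],-0.4]
    - [[0,0,-0.03],[0,0,0],-0.4]
    - [[0,0,-0.07],[0,0,0],-0.4]
    - [[0,0,-0.11],[0,0,0],-0.2]
    - [[0,0,-0.15],[0,0,0],0]
    - [[0,0,-0.175],[0,0,0],0]
    - [[0,0,-0.175],[0,0,0],0]
    - [[0,0,-0.175],[0,0,0],0]

```text
clock: 36.38
tool_pos: [0.5298, 0.2273, 0.2469]
tcp_rot: [-3.142, -0.003, 0.499]
force: [-1.0, 0.4, -0.0]
grip_width: 0.496
```

```bash
python3 - <<'E'
from h import *
st=bot.state();print(toT(st["tool_pos"]),st["grip_width"]*94)
c=bot.capture("top")
f=lambda u,v,z: bp(c,280+u/3-.33,100+v/3-.33,z)[:2]
for n,z,pts in [("cB",.01,[(236,263),(292,239),(335,329),(282,355)]),("fin",.04,[(272,266),(288,261),(315,322),(300,326)])]:
    p=np.array([f(u,v,z) for u,v in pts]); e=[np.linalg.norm(p[i]-p[(i+1)%4]).round(4) for i in range(4)]
    d=(p[3]-p[0])+(p[2]-p[1]); print(n,p.mean(0).round(4),e,"long ang",np.degrees(np.arctan2(d[1],d[0])).round(1))
    cen=p.mean(0)
save(c,"t21.png",(280,100,480,310),3,[(box(*cen,.03,.007,.04,np.radians(24.5)),(0,0,255))])
move([cen[0]-.01,cen[1],.25],np.radians(24.5))
c=bot.capture("wrist"); save(c,"w21.png",None,1.5,[(box(0,0,0,0,0,0),(0,0,0))])
E
```

```text
[0.00225709 0.05259833 0.24686568] 46.6550829408945
cB [ 0.5531 -0.3016] [np.float64(0.0602), np.float64(0.0958), np.float64(0.0577), np.float64(0.0985)] long ang -157.2
fin [ 0.5515 -0.3   ] [np.float64(0.016), np.float64(0.0623), np.float64(0.0147), np.float64(0.0618)] long ang -158.9
shift [-0.2411, 0.4687, -0.005] turn [-0.03, -0.05, 4.06]
```

View pics/w21.png

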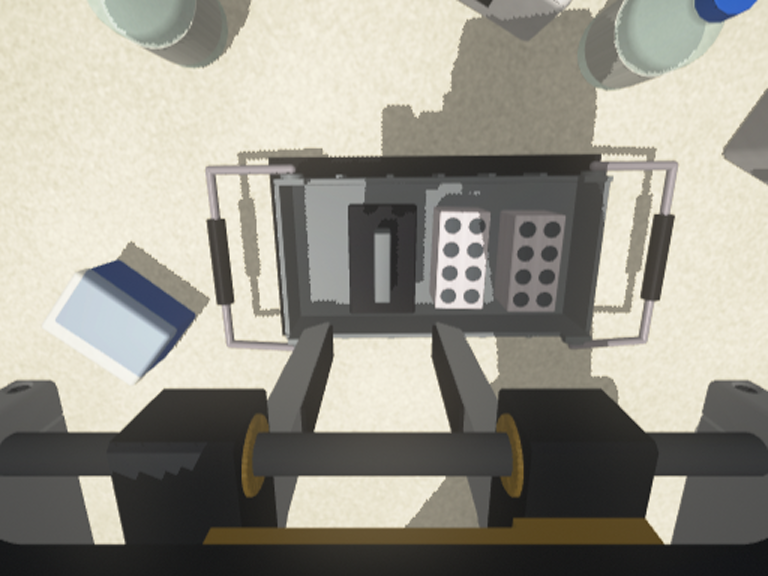

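View pics/t21.png

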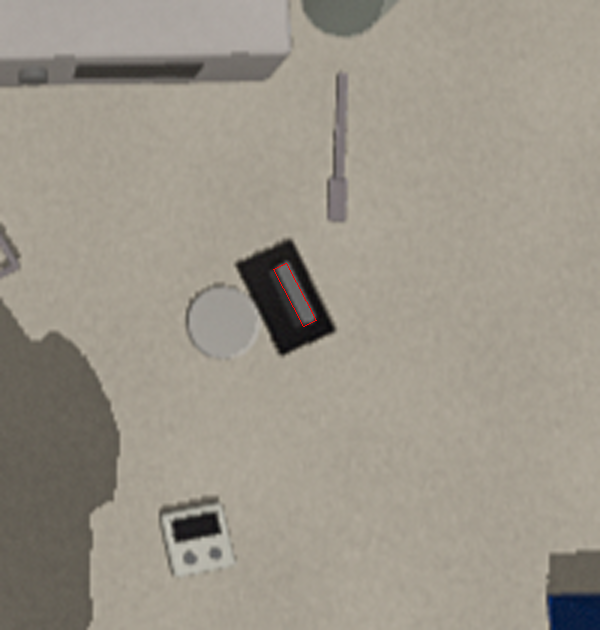

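>>> step_arm:
  series:
    - [[-0.241,0.469,-0.005],[0,0,6],0]
    - [[-0.241,0.469,-0.005],[0,0,6],0]
    - [[-0.241,0.469,-0.005],[0,0,6],0]
    - [[-0.241,0.469,-0.005],[0,0,6],0]
    - [[-0.241,0.469,-0.005],[0,0,6],-0.3]
    - [[-0.241,0.469,-0.005],[0,0,6],-0.3]
    - [[-0.241,0.469,-0.005],[0,0,6],-0.3]
    - [[-0.241,0.469,-0.005],[0,0,6],-0.3]
    - [[-0.241,0.469,-0.005],[0,0,6],-0.3]
    - [[-0.241,0.469,-0.005],[0,0,6],-0.3]
    - [[-0.241,0.469,-0.005],[0,0,6],-0.3]
    - [[-0.241,0.469,-0.005],[0,0,6],-0.3]

```text
clock: 37.48
tool_pos: [0.5404, -0.2746, 0.2484]
tcp_rot: [-3.139, 0.001, 0.394]
force: [1.0, 0.6, -0.0]
grip_width: 0.35
```

```bash
python3 - <<'E'
from h import *
move([.542,-.301,.25],np.radians(22.5))
E
```

```text
shift [-0.0086, 0.025, -0.0016] turn [-0.12, 0.06, 0.08]
```

>>> step_arm:
  series:
    - [[-0.007,0.02,0],[0,0,0],-0.3]
    - [[-0.007,0.02,0],[0,0,0],-0.3]
    - [[-0.007,0.02,0],[0,0,0],-0.3]
    - [[-0.007,0.02,0],[0,0,0],-0.3]

```text
clock: 37.82
tool_pos: [0.5424, -0.2928, 0.2487]
tcp_rot: [-3.139, 0.0, 0.395]
force: [0.0, 0.4, -0.6]
grip_width: 0.351
```

```bash
python3 - <<'E'
from h import *
st=bot.state();print(st["tool_pos"],st["tcp_rot"])
a=np.radians(22.3); move([.552,-.3005,.014],a)
c=bot.capture("wrist"); save(c,"w22.png",None,1.5,[(box(.552,-.3005,.05,.03,.01,a),(0,0,255)),(box(.552,-.3005,.03,.007,.04,a),(0,255,255))])
E
```

```text
[ 0.54238465 -0.29276846  0.24870821] [-3.13911776e+00  2.36389197e-04  3.94883112e-01]
shift [0.006, 0.0114, 0.2347] turn [-0.14, 0.01, 0.33]
```

View pics/w22.png

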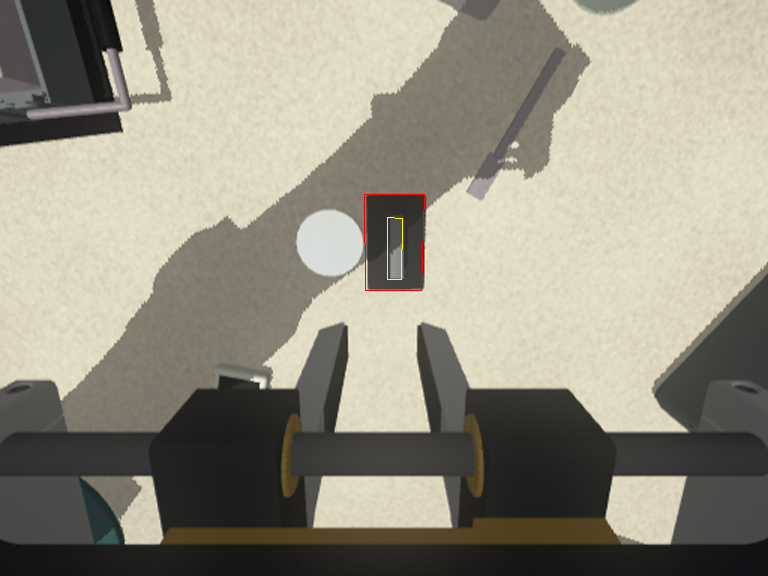

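>>> step_arm:
  series:
    - [[0.006,0.012,0.02],[0,0,0.3],-0.3]
    - [[0.006,0.012,0.06],[0,0,0.3],-0.3]
    - [[0.006,0.012,0.1],[0,0,0.3],-0.3]
    - [[0.006,0.012,0.14],[0,0,0.3],-0.3]
    - [[0.006,0.012,0.18],[0,0,0.3],-0.3]
    - [[0.006,0.012,0.215],[0,0,0.3],-0.3]
    - [[0.006,0.012,0.234],[0,0,0.3],-0.3]
    - [[0.006,0.012,0.2345],[0,0,0.3],-0.3]
    - [[0.006,0.012,0.2345],[0,0,0.3],-0.3]
    - [[0.006,0.012,0.2345],[0,0,0.3],-1]
    - [[0.006,0.012,0.2345],[0,0,0.3],-1]
    - [[0.006,0.012,0.2345],[0,0,0.3],-1]

```text
clock: 38.87
tool_pos: [0.5532, -0.3023, 0.0162]
tcp_rot: [3.141, -0.001, 0.389]
force: [-0.3, 1.0, 0.2]
grip_width: 0.169
```

>>> step_arm:
  series:
    - [[0,0,0],[0,0,0],-1]
    - [[0,0,0],[0,0,0],-1]
    - [[0,0,0],[0,0,0],-1]

```text
clock: 39.12
tool_pos: [0.5532, -0.3025, 0.0162]
tcp_rot: [-3.142, -0.001, 0.389]
force: [-2.4, 1.7, 7.0]
grip_width: 0.149
```

>>> step_arm:
  series:
    - [[0,0,-0.02],[0,0,0],-1]
    - [[0,0,-0.05],[0,0,0],-1]
    - [[0,0,-0.08],[0,0,0],-1]
    - [[0,0,-0.12],[0,0,0],-1]
    - [[0,0,-0.155],[0,0,0],-1]
    - [[0,0,-0.155],[0,0,0],-1]
    - [[0,0,-0.155],[0,0,0],-1]

```text
clock: 39.7
tool_pos: [0.5535, -0.3031, 0.1725]
tcp_rot: [3.139, -0.003, 0.389]
force: [0.3, 0.2, -1.9]
grip_width: 0.146
```

```bash
python3 - <<'E'
from h import *
st=bot.state();print(st["tool_pos"],st["tcp_rot"],st["force"],st["grip_width"]*94)
move(T(0,-.020,.17),TA)
c=bot.capture("wrist"); save(c,"w23.png")
E
```

```text
[ 0.55347478 -0.30309268  0.17249078] [ 3.13935280e+00 -3.11720625e-03  3.88569136e-01] [ 0.34188361  0.20969189 -1.8797979 ] 13.690565532115281
shift [0.1848, -0.4274, 0.0021] turn [0.14, -0.17, -6.34]
```

View pics/w23.png

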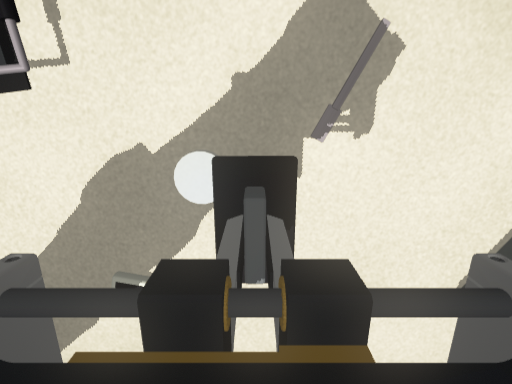

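>>> step_arm:
  series:
    - [[0.185,-0.427,0.0],[0.1,-0.1,-6.3],-1]
    - [[0.185,-0.427,0.0],[0.1,-0.1,-6.3],-1]
    - [[0.185,-0.427,0.0],[0.1,-0.1,-6.3],-1]
    - [[0.185,-0.427,0.0],[0.1,-0.1,-6.3],-1]
    - [[0.185,-0.427,0.0],[0.1,-0.1,-6.3],-1]
    - [[0.185,-0.427,0.0],[0.1,-0.1,-6.3],-1]
    - [[0.185,-0.427,0.0],[0.1,-0.1,-6.3],-1]
    - [[0.185,-0.427,0.0],[0.1,-0.1,-6.3],-1]
    - [[0.185,-0.427,0.0],[0.1,-0.1,-6.3],-1]
    - [[0.185,-0.427,0.0],[0.1,-0.1,-6.3],-1]
    - [[0.185,-0.427,0.0],[0.1,-0.1,-6.3],-1]
    - [[0.185,-0.427,0.0],[0.1,-0.1,-6.3],-1]

```text
clock: 40.75
tool_pos: [0.56, 0.1703, 0.1693]
tcp_rot: [-3.136, 0.002, 0.506]
force: [0.1, 0.8, -1.2]
grip_width: 0.144
```

>>> step_arm:
  series:
    - [[0,0,0],[0,0,0],-1]
    - [[0,0,0],[0,0,0],-1]
    - [[0,0,0],[0,0,0],-1]

```text
clock: 41.0
tool_pos: [0.5617, 0.1613, 0.1698]
tcp_rot: [-3.139, 0.003, 0.497]
force: [1.1, 0.4, -1.0]
grip_width: 0.149
```

```bash
python3 - <<'E'
from h import *
st=bot.state();print(toT(st["tool_pos"]),st["grip_width"]*94)
move(T(0.001,-.020,.074),TA)
c=bot.capture("wrist"); save(c,"w24.png")
E
```

```text
[-0.00129006 -0.02064286  0.1697537 ] 13.982937825668097
shift [0.0025, -0.0004, 0.0957] turn [-0.14, 0.15, -0.1]
```

View pics/w24.png

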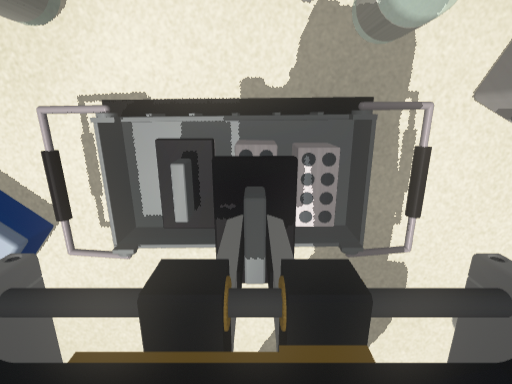

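>>> step_arm:
  series:
    - [[0.0025,0,0.03],[-0.1,0.1,0],-1]
    - [[0.0025,0,0.055],[-0.1,0.1,0],-1]
    - [[0.0025,0,0.075],[-0.1,0.1,0],-1]
    - [[0.0025,0,0.086],[-0.1,0.1,0],-1]
    - [[0.0025,0,0.092],[-0.1,0.1,0],-1]
    - [[0.0025,0,0.095],[-0.1,0.1,0],-1]
    - [[0.0025,0,0.0965],[-0.1,0.1,0],-1]
    - [[0.0025,0,0.0975],[-0.1,0.1,0],-1]
    - [[0.0025,0,0.0975],[-0.1,0.1,0],-1]

```text
clock: 41.8
tool_pos: [0.5646, 0.164, 0.0742]
tcp_rot: [-3.141, -0.002, 0.498]
force: [0.5, -0.3, -1.2]
grip_width: 0.144
```

>>> step_arm:
  series:
    - [[0,0,0.001],[0,0,0],-1]
    - [[0,0,0.0015],[0,0,0],-1]
    - [[0,0,0.002],[0,0,0],-1]
    - [[0,0,0.002],[0,0,0],-1]

```text
clock: 42.13
tool_pos: [0.5647, 0.1641, 0.0741]
tcp_rot: [3.141, -0.003, 0.499]
force: [-13.6, -4.6, 35.3]
grip_width: 0.142
```

>>> step_arm:
  series:
    - [[0,0,0],[0,0,0],-0.4]
    - [[0,0,0],[0,0,0],-0.4]
    - [[0,0,0],[0,0,0],-0.4]
    - [[0,0,-0.03],[0,0,0],-0.4]
    - [[0,0,-0.07],[0,0,0],-0.4]
    - [[0,0,-0.11],[0,0,0],-0.2]
    - [[0,0,-0.15],[0,0,0],0]
    - [[0,0,-0.19],[0,0,0],0]
    - [[0,0,-0.22],[0,0,0],0]
    - [[0,0,-0.22],[0,0,0],0]
    - [[0,0,-0.22],[0,0,0],0]

```text
clock: 43.05
tool_pos: [0.5645, 0.164, 0.293]
tcp_rot: [3.141, -0.004, 0.499]
force: [-0.1, 0.7, -0.5]
grip_width: 0.501
```

```bash
python3 - <<'E'
from h import *
st=bot.state();print(toT(st["tool_pos"]),st["grip_width"]*94)
L=[]
for s in(1,-1):
    L.append(([T(-.04,s*.204,.052),T(.04,s*.204,.052)],(0,0,255)))
move(T(0,.204,.17),TA)
c=bot.capture("wrist"); save(c,"w25.png",None,1.5,L)
c=bot.capture("side"); save(c,"s25.png",(150,130,300,290),4)
E
```

```text
[ 0.0024707  -0.01958908  0.29300484] 47.0635111882867
shift [-0.0031, -0.2236, 0.123] turn [0.01, -0.22, -0.03]
```

View pics/w25.png

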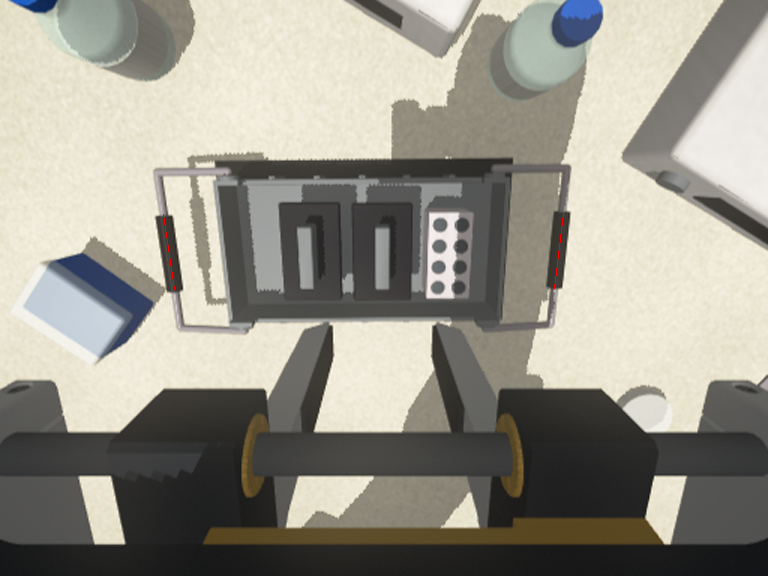

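View pics/s25.png

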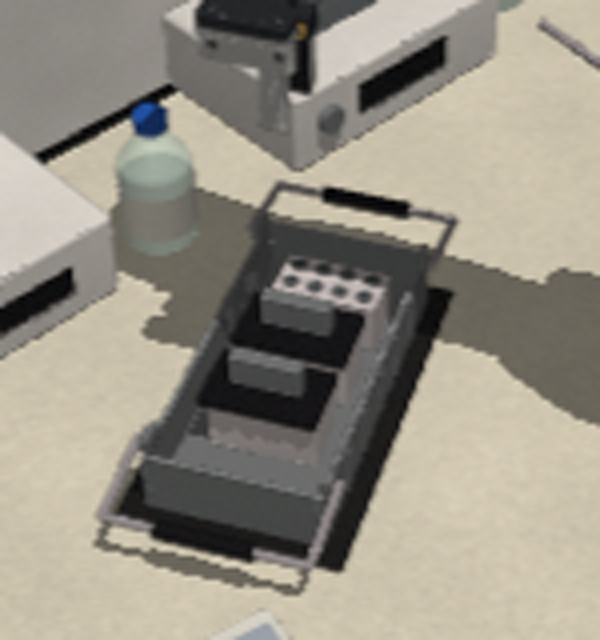

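>>> step_arm:
  series:
    - [[-0.003,-0.2236,0.08],[0,-0.2,0],-0.3]
    - [[-0.003,-0.2236,0.08],[0,-0.2,0],-0.3]
    - [[-0.003,-0.2236,0.08],[0,-0.2,0],-0.3]
    - [[-0.003,-0.2236,0.08],[0,-0.2,0],-0.3]
    - [[-0.003,-0.2236,0.08],[0,-0.2,0],-0.3]
    - [[-0.003,-0.2236,0.08],[0,-0.2,0],-0.3]
    - [[-0.003,-0.2236,0.08],[0,-0.2,0],-0.3]
    - [[-0.003,-0.2236,0.08],[0,-0.2,0],-0.3]
    - [[-0.003,-0.2236,0.08],[0,-0.2,0],-0.3]

```text
clock: 43.9
tool_pos: [0.4544, 0.3581, 0.2105]
tcp_rot: [-3.141, 0.004, 0.498]
force: [0.1, -0.1, 0.8]
grip_width: 0.347
```

```bash
python3 - <<'E'
from h import *
st=bot.state();print(toT(st["tool_pos"]),st["grip_width"]*94)
move(T(0,.204,.033),TA)
c=bot.capture("wrist"); save(c,"w26.png",None,1.5,[([T(-.04,.204,.052),T(.04,.204,.052)],(0,0,255))])
E
```

```text
[-0.00129798  0.20351325  0.21051808] 32.62278583899457
shift [0.002, -0.0004, 0.1775] turn [-0.02, 0.24, -0.04]
```

View pics/w26.png

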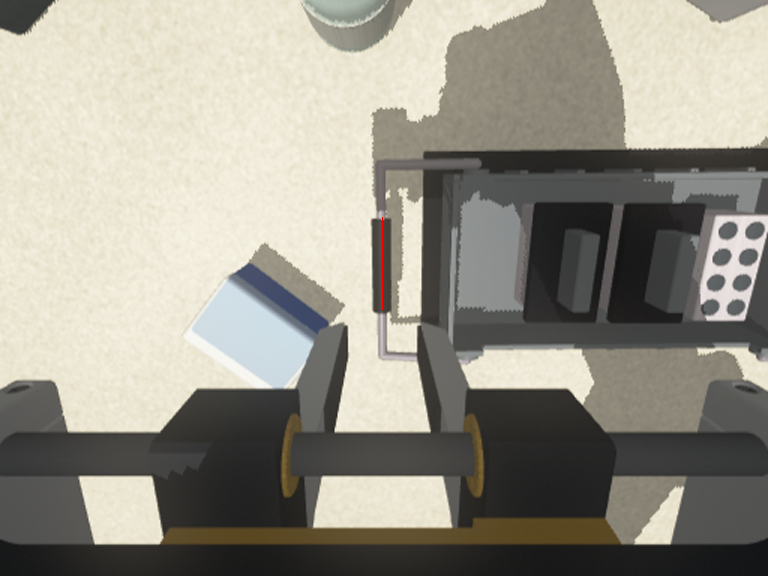

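>>> step_arm:
  series:
    - [[0.002,0,0.04],[0,0.2,0],-0.3]
    - [[0.002,0,0.08],[0,0.2,0],-0.3]
    - [[0.002,0,0.12],[0,0.2,0],-0.3]
    - [[0.002,0,0.155],[0,0.2,0],-0.3]
    - [[0.002,0,0.173],[0,0.2,0],-0.3]
    - [[0.002,0,0.1775],[0,0.2,0],-0.3]
    - [[0.002,0,0.1775],[0,0.2,0],-0.3]
    - [[0.002,0,0.1775],[0,0.2,0],-1]
    - [[0.002,0,0.1775],[0,0.2,0],-1]
    - [[0.002,0,0.1775],[0,0.2,0],-1]
    - [[0.002,0,0.1775],[0,0.2,0],-1]
    - [[0.002,0,0.1775],[0,0.2,0],-1]
  grip_force: 25

```text
clock: 44.95
tool_pos: [0.4565, 0.3602, 0.0354]
tcp_rot: [-3.141, -0.003, 0.499]
force: [-1.0, -0.1, 9.1]
grip_width: 0.162
```

```bash
python3 - <<'E'
from h import *
st=bot.state(); t=toT(st["tool_pos"]); print(t,st["force"],st["grip_width"])
R0=Rn.from_euler('xyz',st["tcp_rot"])
b=.062+.075*np.sin(2.269-2.41); off=b-t[2]; print("bar above tcp",off)
for th in np.linspace(2.41,-.03,15)[1:]:
    e=2.269-th; X=T(0.001,(.130+.075*np.cos(e)),.062+.075*np.sin(e)-off)
    print(th.round(2),R0.inv().apply(X-st["tool_pos"]).round(4).tolist())
E
```

```text
[0.00155681 0.20445067 0.03538473] [-0.98434363 -0.14272713  9.05220756] 0.16208747575764815
bar above tcp 0.016075279919112583
2.24 [-0.0005, -0.0005, -0.013]
2.06 [-0.0005, 0.001, -0.026]
1.89 [-0.0004, 0.0048, -0.0385]
1.71 [-0.0004, 0.0107, -0.0501]
1.54 [-0.0003, 0.0185, -0.0606]
1.36 [-0.0003, 0.028, -0.0695]
1.19 [-0.0003, 0.039, -0.0767]
1.02 [-0.0003, 0.051, -0.0818]
0.84 [-0.0002, 0.0637, -0.0848]
0.67 [-0.0002, 0.0767, -0.0856]
0.49 [-0.0002, 0.0897, -0.0841]
0.32 [-0.0002, 0.1022, -0.0803]
0.14 [-0.0003, 0.1138, -0.0744]
-0.03 [-0.0003, 0.1243, -0.0666]
```

>>> step_arm:
  series:
    - [[0,0,-0.013],[0,0,0],-1]
    - [[0,0.001,-0.026],[0,0,0],-1]
    - [[0,0.0048,-0.0385],[0,0,0],-1]
    - [[0,0.0107,-0.0501],[0,0,0],-1]
    - [[0,0.0185,-0.0606],[0,0,0],-1]
    - [[0,0.028,-0.0695],[0,0,0],-1]
    - [[0,0.039,-0.0767],[0,0,0],-1]
    - [[0,0.051,-0.0818],[0,0,0],-1]
    - [[0,0.0637,-0.0848],[0,0,0],-1]
    - [[0,0.0767,-0.0856],[0,0,0],-1]
    - [[0,0.0897,-0.0841],[0,0,0],-1]
    - [[0,0.1,-0.081],[0,0,0],-1]

```text
clock: 45.95
tool_pos: [0.505, 0.2725, 0.1171]
tcp_rot: [-3.14, -0.006, 0.499]
force: [1.5, 4.9, 6.1]
grip_width: 0.168
```

>>> step_arm:
  series:
    - [[0,0.008,0.004],[0,0,0],-1]
    - [[0,0.016,0.009],[0,0,0],-1]
    - [[0,0.023,0.0135],[0,0,0],-1]
    - [[0,0.025,0.015],[0,0,0],-1]
    - [[0,0.025,0.015],[0,0,0],-1]
    - [[0,0.025,0.015],[0,0,0],-1]

```text
clock: 46.45
tool_pos: [0.5153, 0.2525, 0.1019]
tcp_rot: [-3.139, -0.004, 0.501]
force: [-9.9, 8.9, 22.9]
grip_width: 0.161
```

```bash
python3 - <<'E'
from h import *
st=bot.state(); t=toT(st["tool_pos"]); print(t,st["force"],st["grip_width"])
print(2.269-np.arctan2(t[2]+.0165-.062,t[1]-.13))
c=bot.capture("wrist"); save(c,"w27.png",None,1.5)
c=bot.capture("side"); save(c,"s27.png",(150,130,300,290),4)
E
```

```text
[0.0016128  0.08167897 0.10194789] [-9.88385339  8.90782847 22.94709976] 0.16136353331998746
-0.00978015672013166
```

View pics/w27.png

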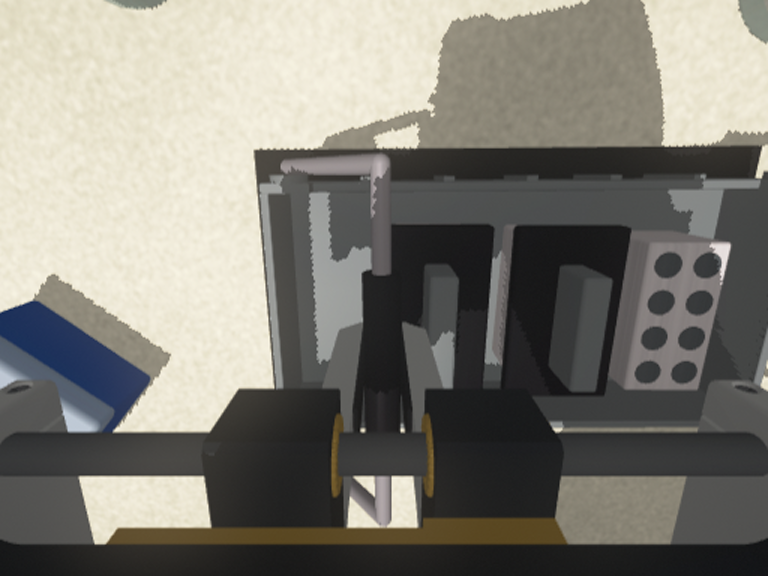

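View pics/s27.png

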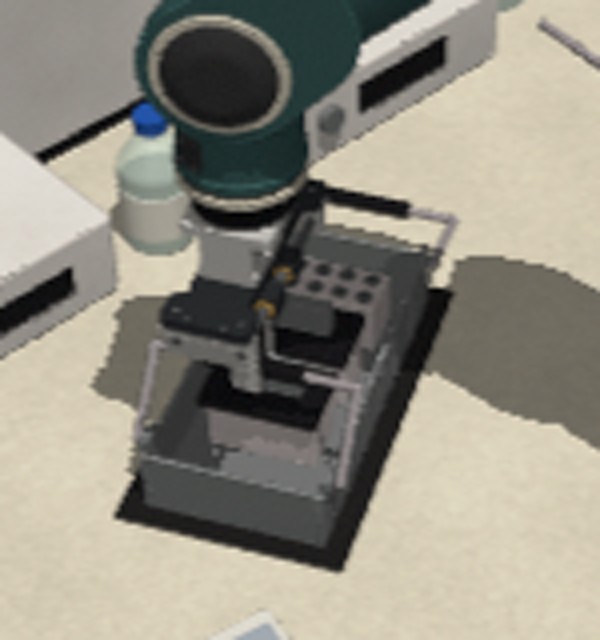

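>>> step_arm:
  series:
    - [[0,0,0],[0,0,0],-0.6]
    - [[0,0,-0.002],[0,0,0],-0.6]
    - [[0,0,-0.003],[0,0,0],-0.6]
    - [[0,0,-0.02],[0,0,0],-0.5]
    - [[0,0,-0.05],[0,0,0],-0.4]
    - [[0,0,-0.08],[0,0,0],-0.3]
    - [[0,0,-0.11],[0,0,0],-0.3]
    - [[0,0.04,-0.11],[0,0,0],-0.3]
    - [[0,0.08,-0.11],[0,0,0],-0.3]
    - [[0,0.12,-0.11],[0,0,0],-0.3]
    - [[0,0.16,-0.11],[0,0,0],-0.3]
    - [[0,0.2,-0.11],[0,0,0],-0.3]

```text
clock: 47.55
tool_pos: [0.6115, 0.0719, 0.2103]
tcp_rot: [-3.141, -0.001, 0.499]
force: [0.3, 0.9, 0.2]
grip_width: 0.35
```

>>> step_arm:
  series:
    - [[0,0.04,0],[0,0,0],-0.3]
    - [[0,0.08,0],[0,0,0],-0.3]
    - [[0,0.084,0],[0,0,0],-0.3]
    - [[0,0.084,0],[0,0,0],-0.3]
    - [[0,0.084,0],[0,0,0],-0.3]
    - [[0,0.084,0],[0,0,0],-0.3]

```text
clock: 48.05
tool_pos: [0.6508, 0.0015, 0.2099]
tcp_rot: [-3.141, -0.001, 0.5]
force: [-0.1, -0.1, -0.4]
grip_width: 0.347
```

```bash
python3 - <<'E'
from h import *
st=bot.state(); t=toT(st["tool_pos"]); print(t,st["force"],st["grip_width"])
move(T(0,-.204,.034),TA)
c=bot.capture("wrist"); save(c,"w28.png",None,1.5,[([T(-.04,-.204,.052),T(.04,-.204,.052)],(0,0,255)),([T(-.04,.082,.119),T(.04,.082,.119)],(0,0,255))])
E
```

```text
[ 0.00041668 -0.20358891  0.20988188] [-0.14726056 -0.09773887 -0.35294357] 0.34654414689978547
shift [-0.0006, 0.0006, 0.1759] turn [-0.06, -0.06, 0.06]
```

View pics/w28.png

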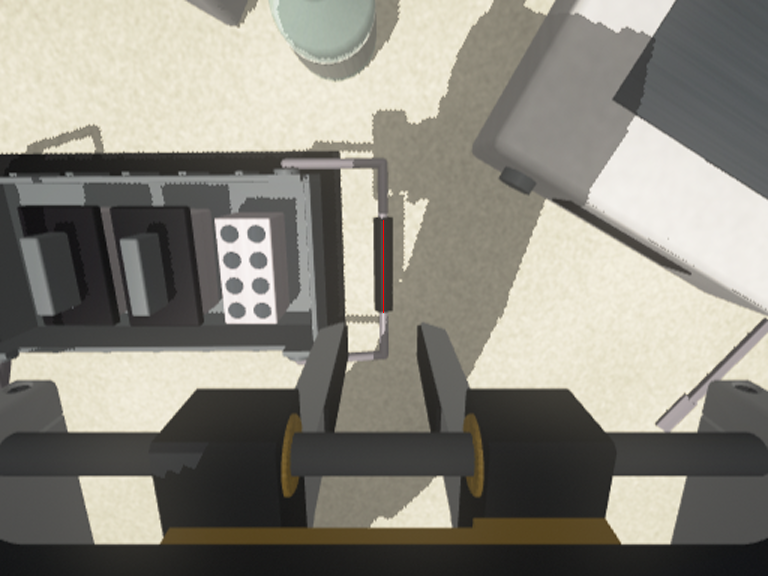

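>>> step_arm:
  series:
    - [[-0.0005,0.0005,0.04],[0,0,0],-0.3]
    - [[-0.0005,0.0005,0.08],[0,0,0],-0.3]
    - [[-0.0005,0.0005,0.12],[0,0,0],-0.3]
    - [[-0.0005,0.0005,0.155],[0,0,0],-0.3]
    - [[-0.0005,0.0005,0.173],[0,0,0],-0.3]
    - [[-0.0005,0.0005,0.177],[0,0,0],-0.3]
    - [[-0.0005,0.0005,0.177],[0,0,0],-0.3]
    - [[-0.0005,0.0005,0.177],[0,0,0],-1]
    - [[-0.0005,0.0005,0.177],[0,0,0],-1]
    - [[-0.0005,0.0005,0.177],[0,0,0],-1]
    - [[-0.0005,0.0005,0.177],[0,0,0],-1]
    - [[-0.0005,0.0005,0.177],[0,0,0],-1]
  grip_force: 25

```text
clock: 49.1
tool_pos: [0.6516, 0.0011, 0.0344]
tcp_rot: [-3.141, -0.003, 0.5]
force: [-5.4, 5.5, 8.3]
grip_width: 0.161
```

```bash
python3 - <<'E'
from h import *
st=bot.state(); t=toT(st["tool_pos"]); print(t,st["force"],st["grip_width"])
R0=Rn.from_euler('xyz',st["tcp_rot"])
b=.062+.075*np.sin(2.269-2.41); off=b-t[2]; print("bar above tcp",off)
for th in np.linspace(2.41,-.03,15)[1:]:
    e=2.269-th; X=T(t[0],-(.130+.075*np.cos(e)),.062+.075*np.sin(e)-off)
    print(th.round(2),R0.inv().apply(X-st["tool_pos"]).round(4).tolist())
E
```

```text
[ 0.00091025 -0.20424239  0.03442281] [-5.37859985  5.51424067  8.29645172] 0.1608038370959472
bar above tcp 0.017037190761587932
2.24 [0.0, 0.0007, -0.013]
2.06 [0.0001, -0.0009, -0.026]
1.89 [0.0001, -0.0047, -0.0385]
1.71 [0.0001, -0.0106, -0.0501]
1.54 [0.0002, -0.0184, -0.0606]
1.36 [0.0002, -0.028, -0.0695]
1.19 [0.0002, -0.0389, -0.0766]
1.02 [0.0002, -0.0509, -0.0817]
0.84 [0.0003, -0.0636, -0.0847]
0.67 [0.0003, -0.0767, -0.0854]
0.49 [0.0003, -0.0896, -0.0839]
0.32 [0.0003, -0.1021, -0.0801]
0.14 [0.0002, -0.1138, -0.0742]
-0.03 [0.0002, -0.1242, -0.0664]
```

>>> step_arm:
  series:
    - [[0,0,-0.013],[0,0,0],-1]
    - [[0,-0.001,-0.026],[0,0,0],-1]
    - [[0,-0.0047,-0.0385],[0,0,0],-1]
    - [[0,-0.0106,-0.0501],[0,0,0],-1]
    - [[0,-0.0184,-0.0606],[0,0,0],-1]
    - [[0,-0.028,-0.0695],[0,0,0],-1]
    - [[0,-0.039,-0.0766],[0,0,0],-1]
    - [[0,-0.051,-0.0817],[0,0,0],-1]
    - [[0,-0.0636,-0.0847],[0,0,0],-1]
    - [[0,-0.0767,-0.0854],[0,0,0],-1]
    - [[0,-0.0896,-0.084],[0,0,0],-1]
    - [[0,-0.1,-0.081],[0,0,0],-1]

```text
clock: 50.1
tool_pos: [0.6045, 0.0876, 0.1169]
tcp_rot: [3.14, -0.005, 0.498]
force: [1.4, -3.8, 3.4]
grip_width: 0.163
```

>>> step_arm:
  series:
    - [[0,-0.008,0.004],[0,0,0],-1]
    - [[0,-0.016,0.009],[0,0,0],-1]
    - [[0,-0.023,0.0135],[0,0,0],-1]
    - [[0,-0.025,0.0155],[0,0,0],-1]
    - [[0,-0.025,0.0155],[0,0,0],-1]
    - [[0,-0.025,0.0155],[0,0,0],-1]

```text
clock: 50.6
tool_pos: [0.5932, 0.109, 0.1008]
tcp_rot: [3.14, -0.005, 0.498]
force: [1.2, -4.4, 15.6]
grip_width: 0.163
```

```bash
python3 - <<'E'
from h import *
st=bot.state(); t=toT(st["tool_pos"]); print(t,st["force"],st["grip_width"])
print(2.269-np.arctan2(t[2]+.0175-.062,-t[1]-.13))
c=bot.capture("wrist"); save(c,"w29.png",None,1.5)
E
```

```text
[ 0.00125788 -0.08158148  0.10079696] [ 1.23845812 -4.36987292 15.64143923] 0.1627767832965977
-0.012099346093800367
```

View pics/w29.png

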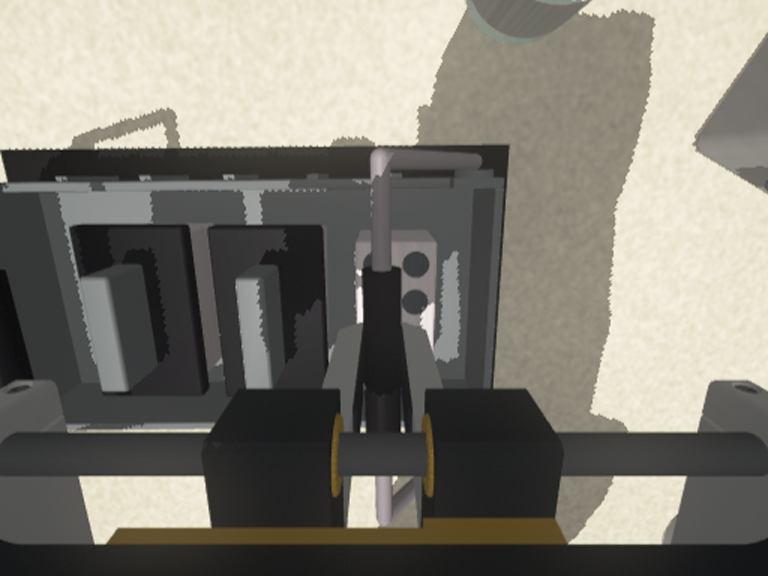

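Press a little more to be sure of the stop, then release and retreat.

>>> step_arm:
  series:
    - [[0,-0.0015,0.002],[0,0,0],-1]
    - [[0,-0.0015,0.002],[0,0,0],-1]
    - [[0,-0.0015,0.002],[0,0,0],-0.6]
    - [[0,-0.0015,0.002],[0,0,0],-0.5]
    - [[0,-0.0015,0.001],[0,0,0],-0.5]
    - [[0,-0.0015,-0.02],[0,0,0],-0.4]
    - [[0,-0.0015,-0.05],[0,0,0],-0.3]
    - [[0,-0.0015,-0.09],[0,0,0],-0.3]
    - [[0,-0.0015,-0.13],[0,0,0],-0.3]
    - [[0,-0.0015,-0.16],[0,0,0],-0.3]
    - [[0,-0.0015,-0.16],[0,0,0],-0.3]
    - [[0,-0.0015,-0.16],[0,0,0],-0.3]

```text
clock: 51.65
tool_pos: [0.5909, 0.111, 0.2601]
tcp_rot: [3.141, -0.004, 0.499]
force: [-0.2, 0.5, -0.4]
grip_width: 0.349
```

```bash
python3 - <<'E'
from h import *
st=bot.state(); print(toT(st["tool_pos"]),st["force"],st["clock"])
L=[([T(-.04,s*.082,.119),T(.04,s*.082,.119)],(0,0,255)) for s in (1,-1)]
for n,cr,s in [("wrist",None,1.5),("side",(150,130,300,290),4),("top",(140,130,290,270),5)]:
    save(bot.capture(n),f"f_{n}.png",cr,s,L)
E
```

```text
[ 0.00028154 -0.07875643  0.26009078] [-0.17012506  0.45381608 -0.43556738] 51.65
```

View pics/f_wrist.png

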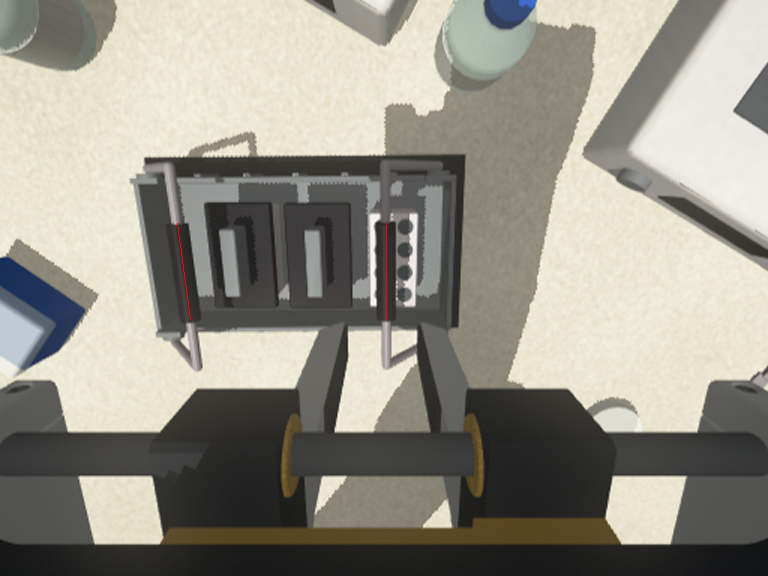

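View pics/f_side.png

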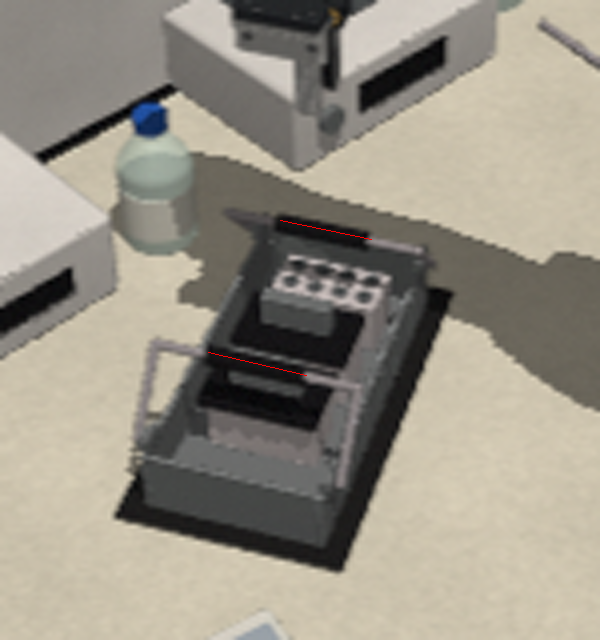

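```bash
python3 - <<'E'
from h import *
save(bot.capture("top"),"fin_top.png",None,1.5); bot.finish_job(); print(bot.state()["clock"])
E
```

```text
the job is handed in; nothing more can be done
the job is handed in; nothing more can be done
```

View pics/fin_top.png

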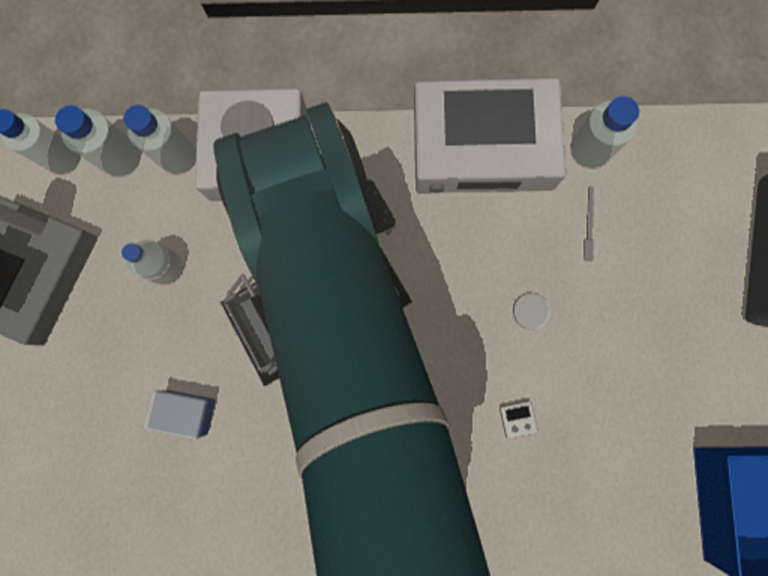

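The tote is packed as asked and the job is handed in, at about 52 s on the robot's clock. I swung both bail arms out to their stops, then stood all three blocks flat on the tote floor, wells up. I laid both covers fin up on two of the blocks, then swung both arms back in to their stops.

**Final checks:**
- **Bail arms:** both bars lie on the predicted fully-in position to about 1 mm in the wrist and side pictures. The hinges pushed back with 16–23 N at the stops.
- **Blocks and covers:** the pictures show them flat and clear of the walls.
- **Other things:** the dish, timer, spatula and tip box look unmoved in the last top picture. The bottle near the tote was hidden behind the arm there, but wrist and side pictures just before showed it standing.

**What went differently:**
- **First block:** the gripper held it about 8 mm higher than planned. It pressed the tote floor at up to 69 N at the wrist before I eased off; that is below the 120 N limit.
- **Knocked cover:** one cover was knocked about 4 cm partway through. I measured it again before picking it up next to the dish.

No check failed. The hand-in gives no verdict.

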